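# Load the gel cassette and hold the tilting stand up on the jack

### The job

Take the gel cassette out of its holder and slide it upright, fully home, into the slot on the tilting stand. Then set the jack flat on the bench with its saddle centred under the marked lift pad of the stand, give its handle one full trial stroke (down to the stop, then let it come all the way back up), and press it down to the stop again, raising the stand, and finish while still holding the handle down. Leave everything else on the bench where it is, and let only the jack carry the stand.

Things in the scene. Friction and masses are not known exactly. Their poses are not given: they have to be found in the camera images.
- cassette_mid (a point): centre of the loose gel cassette, a flat grey slab with a glass window, 110 mm long (its x) x 10 mm thick (its y) x 90 mm tall (its z), 0.12 kg. It stands upright in its holder with its centre 55 mm above the bench; all but the lowest 30 mm stands clear of the holder's cheeks, so it is pinched across its thickness from above.
- holder: white fixed low holder in which the cassette starts: foot 150 x 60 x 10 mm, two cheeks reaching 40 mm above the bench with a 13 mm gap; x runs along the gap; origin at the centre of its underside.
- stand: fixed white tilting stand: foot plate 200 x 150 x 12 mm, with posts that carry a hinged deck. Its origin is on the bench; its +x points from the lift pad (front, tongue end) to the hinge (rear). The foot plate spans x = -50 to +150 mm; ahead of it, under the tongue, the bench is free. Counts with all it carries (deck included).
- slot_floor (a point): middle of the floor of the slot on the deck, 100 mm above the bench; x along the slot (same direction as the stand's x), y across it, z up. The slot is 12.5 mm wide and 117 mm long between end stops, with aluminium walls 40 mm high, flared to a mouth about 20 mm wide whose rim is 50 mm above the slot floor. Fully home, the cassette's centre is 45 mm above this point and its upper 40 mm stand clear of the flare.
- lift_pad (a point): centre of the under face of the lift pad, a steel boss 30 mm in diameter under the deck's 50 mm wide front tongue, 82 mm above the bench with the deck down. It is marked on the tongue's upper face by a raised ring of 26 mm with an arrow; the ring is right above the pad. The tongue ends 25 mm in front (-x of the stand) of the pad centre; its upper face is 100 mm above the bench.
- deck (a joint): tilt of the deck in rad: 0 lying down on its rest posts, growing as the front tongue rises (hinge 260 mm behind the lift pad). The deck weighs about 0.8 kg. The jack's full stroke gives about 0.1.
- jack: loose lever jack, about 0.9 kg. Origin on its underside, below the upright pump block; its +x points to the saddle, its -x to the handle. Base plate 280 x 70 x 10 mm from x = -160 to +120 mm. Counts with saddle and handle.
- jack_block (a point): point on the axis of the jack's upright dark steel pump block, 75 mm above the jack's underside. The block is 36 mm along the jack's x and 32 mm across (y), its top 95 mm above the underside: the place to grip the jack from above, across its width.
- saddle_top (a point): centre of the top face of the jack's saddle, a steel disc 40 mm in diameter, 90 mm from the pump block along the jack's +x, 72 mm above the bench with the handle up; it rises about 36 mm over a full stroke.
- handle (a joint): pump handle in rad: 0 up (29 degrees above level), 0.6 fully down at its stop. A spring (2.5 to 4 N at the pad) and the load return it when let go, and the saddle follows it both ways (60 mm per rad); with the load, holding it down takes about 6 N at the pad, and more pressed against the stop.
- handle_pad (a point): centre of the top face of the grey press pad, 55 mm along the handle x 32 mm wide, at the handle's end: 125 mm from the handle's pivot, which is 25 mm from the pump block's axis towards the jack's -x and 55 mm above the jack's underside. Pad centre about 120 mm above the bench with the handle up, about 50 mm when fully down (then 150 mm from the block's axis).
- tip_box: bystander: clear and white box of pipette tips 120 x 85 x 73 mm, origin under its centre
- bottle: bystander: amber bottle, 64 mm across, 130 mm tall, origin under its centre
- beaker: bystander: glass beaker, 70 mm across, 90 mm tall, origin under its centre
- dish: bystander: closed clear dish, 60 mm across, 16 mm tall, origin under its centre
- tube_rack: bystander: white rack of capped tubes 60 x 160 x 80 mm, origin under its centre
- jar: bystander: small white jar, 52 mm across, 65 mm tall, origin under its centre
There are look-alikes about, which are no part of the job. What is shaped like the part that bears cassette_mid but black, green or purple is not meant.

How it is judged:
By the outcome, as a careful person would: the job done as asked, in the order asked, and still so for the second after the job is handed in, while the arm keeps its last pose, push and grip.
It also fails if it takes over 72 s, if anything falls off the work surface, if the arm or the gripper's body presses on something with over 40 N, if the wrist force passes 120 N, or if a joint passes its speed limit or range.

### The arm

A 6-joint arm with a two-finger parallel gripper is mounted at the origin on the work surface. World frame = base frame: x ahead of the robot, y to its left, z up, the work surface at z = 0. Lengths are in mm, angles in rad, forces in N, time in s.
With the tool pointing down it reaches from about 300 to 775 mm from the base axis. Payload 14.6 kg.
Tool frame: the origin (TCP) lies on the centre line of the jaws, within the pads' length; the fingertips stand 22 mm ahead of it and the grasp point (between the pads) lies 3 mm ahead of it; z points along the fingers, y is the direction in which the jaws open and shut (so a half turn about z gives the same grasp; the last joint's range is limited). The gripper opens to 94 mm and grips with 3 to 60 N. Pads are 16 mm wide; open, the fingers measure 119 mm over their backs; the gripper's body (75 mm by 177 mm) begins 78 mm behind the grasp point.
Start: joints at [1.283, 0.3, 1.521, -0, 1.321, -0.067], TCP at [120.454, 536.638, 227.446] pointing down, gripper open.
Joint ranges: [-3.03, 3.03], [-0.79, 2.21], [0.23, 2.52], [-1.04, 4.18], [0, 3.07], [-2.55, 2.55]. Speed limits (rad/s): [2.22, 2.22, 2.57, 3.14, 3.14, 3.14].

### API

Orientations are given as a unit quaternion [w, x, y, z].
In Python, from workcell import ctrl gives the robot as it stands.
- The arm moves only by the tool send_rows, never from a script. Its argument "commands" is a list of rows, each an object with "delta_pos": the shift along the tool's x, y, z in units of 2 cm (1.0 is 2 cm), a list of three; "dr": the turn, a rotation vector about the tool's x, y, z in units of 6 degrees (1.0 is 6 degrees), a list of three; "jaw": the opening, from 0 (shut) to 1 (fully open). In form: [{"delta_pos": [tx, ty, tz], "dr": [rx, ry, rz], "jaw": jaw}, ...]. A call has exactly 8 rows; each row shifts and turns the commanded pose from where the row before left it, along the tool's axes as they then stand; what a row does not reach is not made up. A row lasts 1/12 s, in which the tool goes at most 41.7 mm and 7.16 degrees, less where a joint would pass 70% of its speed; a pose out of reach is approached as far as the arm can. A call with a number of a shift or a turn outside -1 to 1 is refused whole. A call with a gripper value outside its range is refused whole. The fingers move at their own pace and stop on an object; "squeeze" is the grip in N (left out, the last holds). Time passes only in rows, so rows that do not move let the fingers close, or fill a call up. It gives the time, the measured TCP pose, the force and the opening at its end, in the units of the state.
- ctrl.state(): the state, without advancing time (a new reading comes with each control period).
- ctrl.snapshot(name): name is "side" or "top" or "wrist"; returns the picture (420x560x3 uint8, red, green, blue); there is no depth.
- ctrl.calibration(name): a dict with "fx", "fy", "cx", "cy" (pixels), "pose" (4x4, takes a point from camera to world coordinates); the wrist camera has in their place "hand_eye" (4x4, takes a point from camera to tool coordinates, whose origin is the TCP and whose axes are the flange's). Camera axes: x right, y down, z forward; pixel columns grow to the right and rows downward; lengths in mm; the calibration is good to about 2 mm. The wrist camera is an equidistant fisheye: a pixel r from the principal point sees the ray r / f radians off the axis. A picture is of the moment at which its call begins: read the wrist's pose just before it. calibration takes no time and is no camera call.
- ctrl.finish_job(): hands the job in, once; it reports no verdict.
The state is a dict: "time": time; "joint_pos": joint angles; "dq": joint speeds; "effort": joint torques, N m; "eef_pos": TCP position; "ee_rot": TCP orientation; "ft_force": force on the tool from outside, world axes, zero at the start; "moment": the same for the moment, N m; "opening": finger opening in mm.
Only numpy, scipy, OpenCV 4.12 (cv2) and the standard library are available. Lean on these libraries where they do the work, as an engineer would, in place of code of your own. Each camera call takes 0.05 s, during which the arm holds its last target.

## Working session

There is one attempt and no reset: what is moved stays moved. The work goes in short steps, Python scripts to look and compute and a tool call to move; the robot and the scene stay as the last step left them, time stands still between calls to the robot, and variables do not carry over. Pictures are saved under pics/ and viewed, and the job is handed in when it is done.

Besides the shell and the picture viewer there is one more tool, called after ">>>" by a JSON object that holds its "name" and its "arguments". send_rows: Moves the arm, as the interface text tells. Its arguments: {"type":"object","properties":{"commands":{"type":"array"},"squeeze":{"type":"number"}},"required":["commands"]}

```bash
ls; mkdir -p pics
python3 - <<'E'
from workcell import ctrl
import cv2, numpy as np
np.set_printoptions(precision=4,suppress=True)
print(ctrl.state())
for n in ["side","top","wrist"]:
    c=ctrl.calibration(n); print(n,c)
    im=ctrl.snapshot(n); cv2.imwrite(f"pics/{n}0.png",im[:,:,::-1])
E
```

```text
pics
{'time': 0.0, 'joint_pos': array([ 1.2834,  0.3005,  1.5216,  0.    ,  1.3207, -0.0666]), 'dq': array([-0.0003,  0.0003, -0.0007,  0.0007, -0.0011, -0.    ]), 'effort': array([ -0.0027, -53.1816, -35.2727,   0.0707,   0.0244,  -0.0001]), 'eef_pos': array([120.3931, 536.4274, 226.8981]), 'ee_rot': array([-0.0001,  0.1102,  0.9939, -0.0006]), 'ft_force': array([ 0.8018,  0.245 , -0.0598]), 'moment': array([ 0.072 ,  0.0225, -0.0278]), 'opening': 94.05259097765008}
side {'fx': 450.36920633145894, 'fy': 450.36920633145894, 'cx': 280.63035687170077, 'cy': 211.31109117243193, 'pose': array([[   0.8744,   -0.278 ,    0.3976,   18.8208],
       [  -0.4851,   -0.5186,    0.7041, -894.2163],
       [   0.0104,   -0.8086,   -0.5883,  877.8647],
       [   0.    ,    0.    ,    0.    ,    1.    ]])}
top {'fx': 509.3486481947234, 'fy': 509.3486481947234, 'cx': 283.4576751731649, 'cy': 202.91495736344817, 'pose': array([[  -0.0214,   -0.9975,    0.0674,  437.1551],
       [  -0.9997,    0.0224,    0.0135,   -1.6072],
       [  -0.015 ,   -0.0671,   -0.9976, 1575.7681],
       [   0.    ,    0.    ,    0.    ,    1.    ]])}
wrist {'fx': 325.19226210127806, 'fy': 325.19226210127806, 'cx': 280.36323733688323, 'cy': 210.69639186609035, 'hand_eye': array([[  -0.0008,   -0.97  ,   -0.2431,   69.3052],
       [   1.    ,   -0.0008,   -0.0004,   -0.1087],
       [   0.0002,   -0.2431,    0.97  , -156.6626],
       [   0.    ,    0.    ,    0.    ,    1.    ]])}
```

View pics/top0.png

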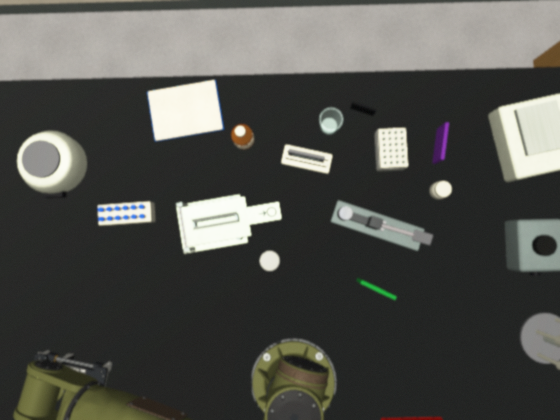

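View pics/side0.png

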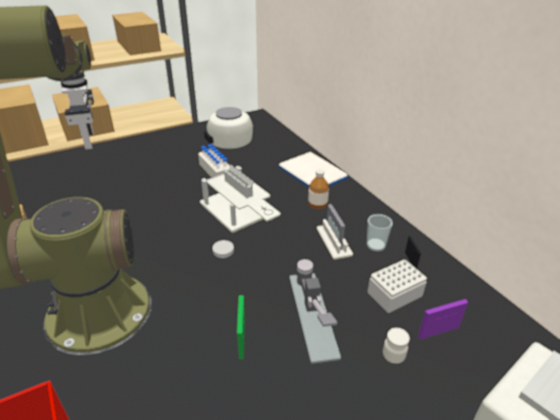

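View pics/wrist0.png

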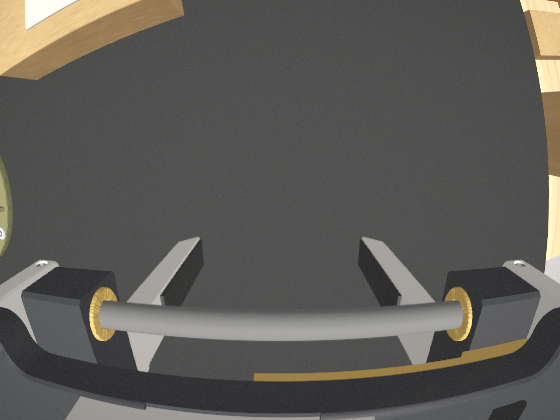

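The candidates for the cassette in the top picture are:
- grey slab with a window in the white holder, (306,156)
- black slab, (363,109)
- green slab, (377,289)
- purple slab, (441,143)

The grey one in the holder fits the description. The stand is at (215,222) with its tongue ring at about (268,212). The jack's saddle is at (346,213) and its handle end at (425,238).

```bash
cat > h.py <<'E'
from workcell import ctrl
import cv2, numpy as np
from scipy.spatial.transform import Rotation as R
np.set_printoptions(precision=2,suppress=True)
def tool():
    s=ctrl.state(); q=s['ee_rot']; T=np.eye(4)
    T[:3,:3]=R.from_quat([q[1],q[2],q[3],q[0]]).as_matrix(); T[:3,3]=s['eef_pos']; return T
def ray(name,u,v,T=None):
    c=ctrl.calibration(name); x=(u-c['cx'])/c['fx']; y=(v-c['cy'])/c['fy']
    if name=='wrist':
        th=np.hypot(x,y); d=np.array([x/th*np.sin(th),y/th*np.sin(th),np.cos(th)]) if th>0 else np.array([0,0,1.])
        P=T@c['hand_eye']
    else:
        d=np.array([x,y,1.]); P=c['pose']
    return P[:3,3],P[:3,:3]@d
def pt(name,u,v,z,T=None):
    o,d=ray(name,u,v,T); return o+d*(z-o[2])/d[2]
def proj(name,X,T=None):
    c=ctrl.calibration(name); P=c['pose'] if name!='wrist' else T@c['hand_eye']
    p=np.linalg.inv(P)@np.append(X,1); x,y,z=p[:3]
    if name=='wrist':
        r=np.hypot(x,y); th=np.arctan2(r,z); return np.array([c['cx']+c['fx']*th*x/r,c['cy']+c['fy']*th*y/r])
    return np.array([c['cx']+c['fx']*x/z,c['cy']+c['fy']*y/z])
def tri(a,b):
    # two (o,d)
    A=[];B=[]
    M=np.zeros((3,3));v=np.zeros(3)
    for o,d in (a,b):
        d=d/np.linalg.norm(d);Q=np.eye(3)-np.outer(d,d);M+=Q;v+=Q@o
    return np.linalg.solve(M,v)
def crop(src,box,k,out):
    im=cv2.imread(src); u0,v0,u1,v1=box
    c=cv2.resize(im[v0:v1,u0:u1],None,fx=k,fy=k,interpolation=cv2.INTER_CUBIC); cv2.imwrite(out,c)
def snap(name,out):
    T=tool(); im=ctrl.snapshot(name); cv2.imwrite(out,im[:,:,::-1]); np.save(out+'.npy',T); return T
def plan(xyz,yaw_deg,n,T=None):
    """n rows from present pose to TCP xyz, tool down, tool-x heading yaw_deg; prints rows"""
    T=tool() if T is None else T
    ex=np.array([np.cos(np.radians(yaw_deg)),np.sin(np.radians(yaw_deg)),0]); ez=np.array([0,0,-1.]); ey=np.cross(ez,ex)
    Rt=np.stack([ex,ey,ez],1)
    rv=R.from_matrix(T[:3,:3].T@Rt).as_rotvec()
    step=rv/n; d=(np.array(xyz)-T[:3,3])/n
    Rc=T[:3,:3].copy()
    for i in range(n):
        print(np.round(Rc.T@d/20,3), np.round(np.degrees(step)/6,3)); Rc=Rc@R.from_rotvec(step).as_matrix()
def yaw(T): return np.degrees(np.arctan2(T[1,0],T[0,0]))
E
python3 - <<'E'
from h import *
crop('pics/top0.png',(165,90,345,275),4,'pics/c1.png')
crop('pics/top0.png',(320,180,440,260),6,'pics/c2.png')
crop('pics/side0.png',(190,140,350,370),3,'pics/c3.png')
E
```

```text
(no output)
```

View pics/c1.png

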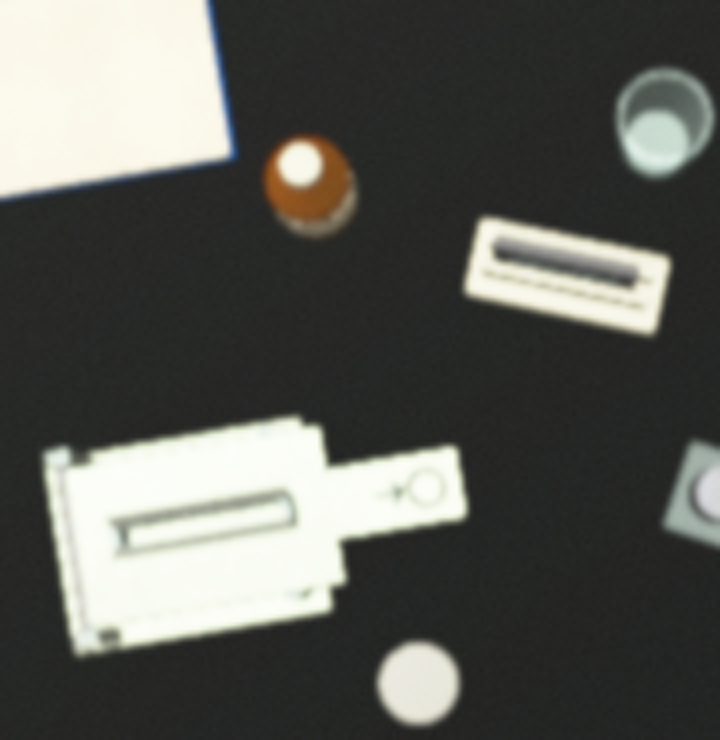

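View pics/c2.png

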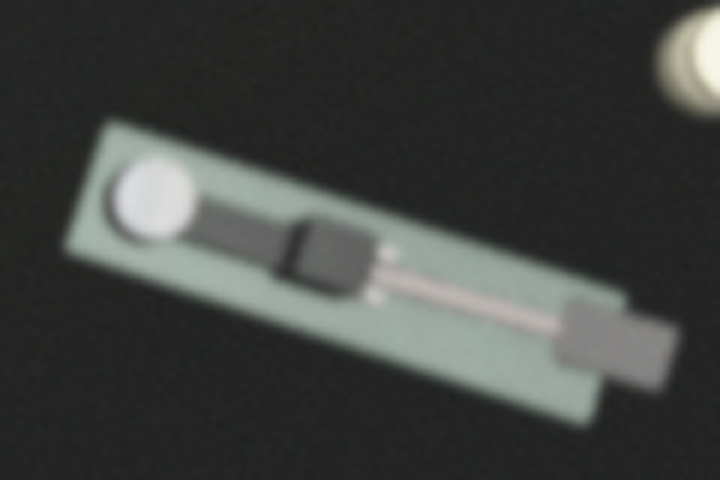

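View pics/c3.png

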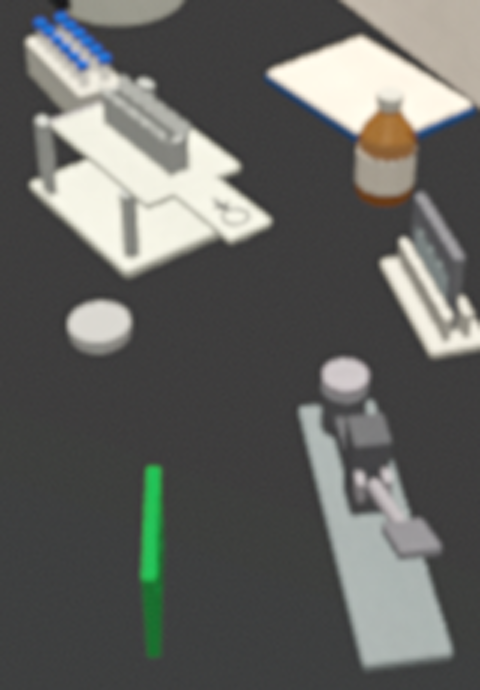

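Run:
```python
from h import *
def P1(x,y,z): return pt('top',165+(x+.5)/4-.5,90+(y+.5)/4-.5,z)
def P2(x,y,z): return pt('top',320+(x+.5)/6-.5,180+(y+.5)/6-.5,z)
h=np.array([P1(*p,10) for p in [(483,217),(670,258),(655,334),(465,295)]])
print('holder',h,h.mean(0)); d=h[1]-h[0]+h[2]-h[3];print(np.degrees(np.arctan2(d[1],d[0])), np.linalg.norm(d)/2)
print('ring',P1(426,488,100)); 
t=[P1(*p,100) for p in [(458,447),(467,518),(327,467),(341,540)]]; print('tongue',t)
r=P1(426,488,100)
sl=[P1(*p,150) for p in [(112,522),(288,490),(298,522),(122,554)]];print('slot',np.array(sl),np.mean(sl,0))
b=[P1(*p,12) for p in [(330,612),(78,655),(46,452)]];print('foot',b)
j=np.array([P2(*p,10) for p in [(108,118),(65,250),(590,427)]]);print('jackbase',j)
print('saddle',P2(158,197,72),'block',P2(338,256,95),'pad',P2(617,344,120))
print('sidesaddle',pt('side',190+345/3,140+375/3,72),'block',pt('side',190+370/3,140+431/3,95))
print('dish',P1(419,684,8))
d=P2(158,197,72)-P2(338,256,95);print(np.degrees(np.arctan2(d[1],d[0])),np.hypot(*d[:2]))
print('ring side',pt('side',190+234/3,140+213/3,100), 'bottle',P1(310,185,65))
```

```text
holder [[ 726.47    9.69   10.  ]
 [ 690.91 -134.36   10.  ]
 [ 632.   -121.15   10.  ]
 [ 665.8    24.94   10.  ]] [678.79 -55.22  10.  ]
-103.44488882421231 149.15915469720198
ring [512.29  54.68 100.  ]
tongue [array([541.58,  30.85, 100.  ]), array([489.87,  25.4 , 100.  ]), array([529.15, 126.32, 100.  ]), array([475.93, 117.04, 100.  ])]
slot [[490.75 273.65 150.  ]
 [510.48 149.64 150.  ]
 [487.88 142.97 150.  ]
 [468.16 266.83 150.  ]] [489.32 208.27 150.  ]
foot [array([423.31, 133.49,  12.  ]), array([394.56, 327.38,  12.  ]), array([551.08, 350.85,  12.  ])]
jackbase [[ 550.46 -147.24   10.  ]
 [ 483.26 -123.35   10.  ]
 [ 387.5  -387.34   10.  ]]
saddle [ 506.48 -164.9    72.  ] block [ 474.98 -248.35   95.  ] pad [ 429.83 -374.5   120.  ]
sidesaddle [ 503.87 -168.58   72.  ] block [ 473.22 -255.27   95.  ]
dish [366.86  66.53   8.  ]
69.31727372697452 89.1980398818024
ring side [512.59  55.62 100.  ] bottle [743.71 138.63  65.  ]
```

>>> {"name": "send_rows", "arguments": {"commands": [{"delta_pos": [-0.84, -0.57, 0], "dr": [0, 0, 0], "jaw": 1}, {"delta_pos": [-0.84, -0.57, 0], "dr": [0, 0, 0], "jaw": 1}, {"delta_pos": [-0.84, -0.57, 0], "dr": [0, 0, 0], "jaw": 1}, {"delta_pos": [-0.84, -0.57, 0], "dr": [0, 0, 0], "jaw": 1}, {"delta_pos": [-0.84, -0.57, 0], "dr": [0, 0, 0], "jaw": 1}, {"delta_pos": [-0.84, -0.57, 0], "dr": [0, 0, 0], "jaw": 1}, {"delta_pos": [-0.84, -0.57, 0], "dr": [0, 0, 0], "jaw": 1}, {"delta_pos": [-0.84, -0.57, 0], "dr": [0, 0, 0], "jaw": 1}]}}

```text
time: 0.82
eef_pos: [232.1, 417.4, 227.3]
ee_rot: [-0.0, 0.11, 0.994, -0.0]
ft_force: [0.3, 0.0, 0.5]
opening: 93.4
```

>>> {"name": "send_rows", "arguments": {"commands": [{"delta_pos": [-0.84, -0.57, 0], "dr": [0, 0, 0], "jaw": 1}, {"delta_pos": [-0.84, -0.57, 0], "dr": [0, 0, 0], "jaw": 1}, {"delta_pos": [-0.84, -0.57, 0], "dr": [0, 0, 0], "jaw": 1}, {"delta_pos": [-0.84, -0.57, 0], "dr": [0, 0, 0], "jaw": 1}, {"delta_pos": [-0.84, -0.57, 0], "dr": [0, 0, 0], "jaw": 1}, {"delta_pos": [-0.84, -0.57, 0], "dr": [0, 0, 0], "jaw": 1}, {"delta_pos": [-0.84, -0.57, 0], "dr": [0, 0, 0], "jaw": 1}, {"delta_pos": [-0.84, -0.57, 0], "dr": [0, 0, 0], "jaw": 1}]}}

```text
time: 1.48
eef_pos: [343.3, 298.9, 227.3]
ee_rot: [-0.0, 0.11, 0.994, -0.0]
ft_force: [0.1, 0.2, 0.8]
opening: 94.1
```

>>> {"name": "send_rows", "arguments": {"commands": [{"delta_pos": [-0.84, -0.57, 0], "dr": [0, 0, 0], "jaw": 1}, {"delta_pos": [-0.84, -0.57, 0], "dr": [0, 0, 0], "jaw": 1}, {"delta_pos": [-0.84, -0.57, 0], "dr": [0, 0, 0], "jaw": 1}, {"delta_pos": [-0.84, -0.57, 0], "dr": [0, 0, 0], "jaw": 1}, {"delta_pos": [-0.84, -0.57, 0], "dr": [0, 0, 0], "jaw": 1}, {"delta_pos": [-0.84, -0.57, 0], "dr": [0, 0, 0], "jaw": 1}, {"delta_pos": [-0.84, -0.57, 0], "dr": [0, 0, 0], "jaw": 1}, {"delta_pos": [-0.84, -0.57, 0], "dr": [0, 0, 0], "jaw": 1}]}}

```text
time: 2.15
eef_pos: [454.5, 180.5, 227.3]
ee_rot: [-0.0, 0.11, 0.994, -0.0]
ft_force: [0.9, 0.2, -0.1]
opening: 93.9
```

Run:
```python
from h import *
T=snap('wrist','pics/w1.png')
plan((679,-55,230),103.4,16)
```

```text
[-0.84 -0.56 -0.01] [-0.    0.    0.67]
[-0.88 -0.5  -0.01] [-0.    0.    0.67]
[-0.91 -0.44 -0.01] [-0.    0.    0.67]
[-0.94 -0.37 -0.01] [-0.    0.    0.67]
[-0.96 -0.31 -0.01] [-0.    0.    0.67]
[-0.98 -0.24 -0.01] [-0.    0.    0.67]
[-0.99 -0.17 -0.01] [-0.    0.    0.67]
[-1.   -0.1  -0.01] [-0.    0.    0.67]
[-1.01 -0.03 -0.01] [-0.    0.    0.67]
[-1.01  0.04 -0.01] [-0.    0.    0.67]
[-1.    0.11 -0.01] [-0.    0.    0.67]
[-0.99  0.18 -0.01] [-0.    0.    0.67]
[-0.98  0.25 -0.01] [-0.    0.    0.67]
[-0.96  0.32 -0.01] [-0.    0.    0.67]
[-0.93  0.38 -0.01] [-0.    0.    0.67]
[-0.91  0.45 -0.01] [-0.    0.    0.67]
```

View pics/w1.png

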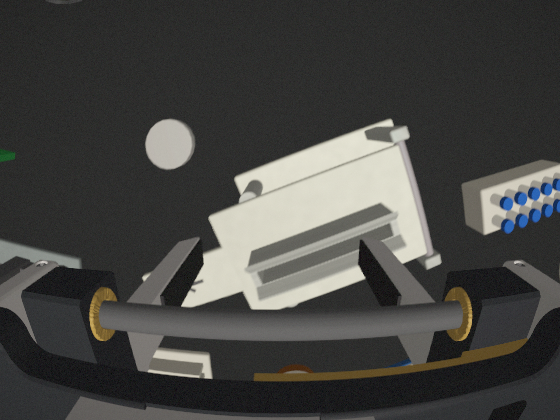

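The wrist view shows the stand from above. The slot runs from (255,270) to (395,225), partly behind the fingers, so I'll measure it later. I'll go on to the holder now.

>>> {"name": "send_rows", "arguments": {"commands": [{"delta_pos": [-0.84, -0.56, 0], "dr": [0, 0, 0.67], "jaw": 1}, {"delta_pos": [-0.88, -0.5, 0], "dr": [0, 0, 0.67], "jaw": 1}, {"delta_pos": [-0.91, -0.44, 0], "dr": [0, 0, 0.67], "jaw": 1}, {"delta_pos": [-0.94, -0.37, 0], "dr": [0, 0, 0.67], "jaw": 1}, {"delta_pos": [-0.96, -0.31, 0], "dr": [0, 0, 0.67], "jaw": 1}, {"delta_pos": [-0.98, -0.24, 0], "dr": [0, 0, 0.67], "jaw": 1}, {"delta_pos": [-0.99, -0.17, 0], "dr": [0, 0, 0.67], "jaw": 1}, {"delta_pos": [-1, -0.1, 0], "dr": [0, 0, 0.67], "jaw": 1}]}}

```text
time: 2.87
eef_pos: [565.6, 63.7, 227.2]
ee_rot: [-0.0, 0.383, 0.924, -0.0]
ft_force: [0.9, -0.3, 0.3]
opening: 93.7
```

>>> {"name": "send_rows", "arguments": {"commands": [{"delta_pos": [-1, -0.03, 0], "dr": [0, 0, 0.67], "jaw": 1}, {"delta_pos": [-1, 0.04, 0], "dr": [0, 0, 0.67], "jaw": 1}, {"delta_pos": [-1, 0.11, 0], "dr": [0, 0, 0.67], "jaw": 1}, {"delta_pos": [-0.99, 0.18, 0], "dr": [0, 0, 0.67], "jaw": 1}, {"delta_pos": [-0.98, 0.25, 0], "dr": [0, 0, 0.67], "jaw": 1}, {"delta_pos": [-0.96, 0.32, 0], "dr": [0, 0, 0.67], "jaw": 1}, {"delta_pos": [-0.93, 0.38, 0], "dr": [0, 0, 0.67], "jaw": 1}, {"delta_pos": [-0.91, 0.45, 0], "dr": [0, 0, 0.67], "jaw": 1}]}}

```text
time: 3.53
eef_pos: [676.4, -53.2, 227.1]
ee_rot: [-0.0, 0.624, 0.782, -0.0]
ft_force: [-0.4, -0.7, 0.7]
opening: 94.1
```

Run:
```python
from h import *
T=snap('wrist','pics/w2.png'); print(T, yaw(T))
```

```text
[[ -0.22   0.98  -0.   676.42]
 [  0.98   0.22   0.   -53.2 ]
 [  0.    -0.    -1.   227.1 ]
 [  0.     0.     0.     1.  ]] 102.8291133819575
```

View pics/w2.png

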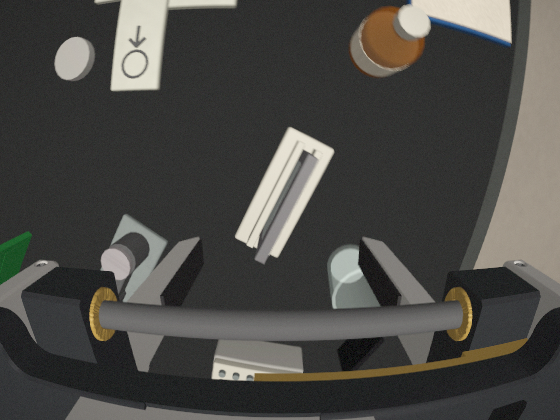

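The grey cassette sits in its holder at about (290,200), with its long axis 28° clockwise of vertical. My yaw should therefore be about 76°, not 103°. I'll zoom in.

Run:
```python
from h import *
crop('pics/w2.png',(215,115,355,275),5,'pics/w2c.png')
```

```text
(no output)
```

View pics/w2c.png

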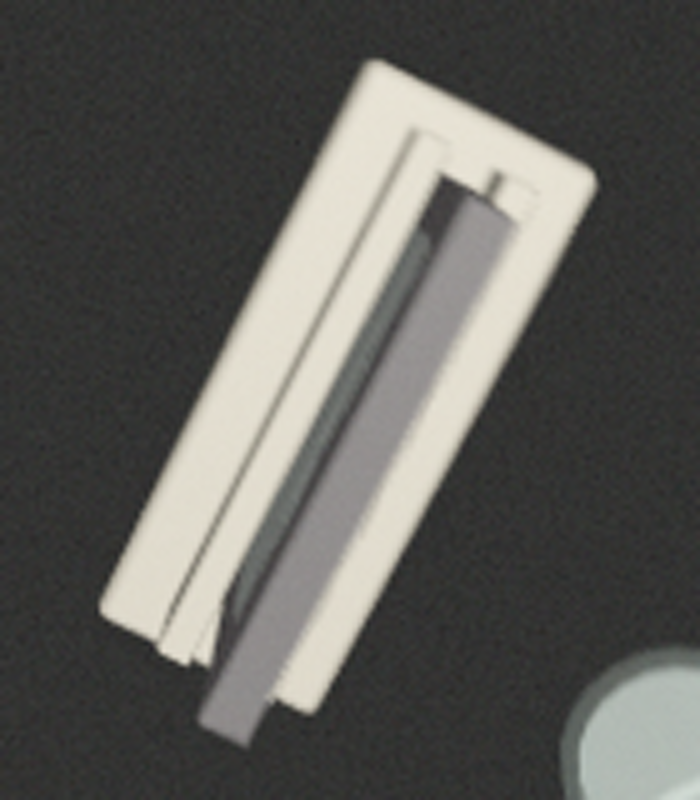

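Run:
```python
from h import *
T=np.load('pics/w2.png.npy')
f=lambda x,y,z: pt('wrist',215+(x+.5)/5-.5,115+(y+.5)/5-.5,z,T)
for pts,z in (([(462,192),(518,228),(248,747),(198,720)],100),([(372,60),(597,180),(312,714),(100,608)],10)):
    p=np.array([f(*q,z) for q in pts]); d=(p[0]+p[1]-p[2]-p[3])/2; w=(p[1]-p[0]+p[2]-p[3])/2
    print(p.mean(0),np.degrees(np.arctan2(d[1],d[0])),np.linalg.norm(d),np.linalg.norm(w))
# tongue/ring
print('ring',pt('wrist',134,64,100,T),'bottle',pt('wrist',378,50,0,T),'saddle',pt('wrist',116,264,72,T),'dish',pt('wrist',75,59,8,T),'beaker',pt('wrist',350,270,45,T))
```

```text
[681.46 -53.78 100.  ] 76.61891621265099 109.31738409781686 11.292871035769592
[680.82 -56.67  10.  ] 76.07351806517852 146.581672703562 58.62250526558277
ring [514.56  51.97 100.  ] bottle [753.35 141.72   0.  ] saddle [ 509.12 -164.44   72.  ] dish [372.13  64.46   8.  ] beaker [ 774.64 -119.03   45.  ]
```

Run:
```python
from h import *
plan((681.3,-54,127),76.5,8)
```

```text
[0.01 0.03 0.62] [-0.    0.    0.54]
[0.01 0.02 0.62] [-0.    0.    0.54]
[0.01 0.02 0.62] [-0.    0.    0.54]
[0.01 0.02 0.62] [-0.    0.    0.54]
[0.01 0.02 0.62] [-0.    0.    0.54]
[0.01 0.02 0.62] [-0.    0.    0.54]
[0.01 0.02 0.62] [-0.    0.    0.54]
[0.01 0.02 0.62] [-0.    0.    0.54]
```

>>> {"name": "send_rows", "arguments": {"commands": [{"delta_pos": [0.01, 0.03, 0.63], "dr": [0, 0, 0.55], "jaw": 1}, {"delta_pos": [0.01, 0.03, 0.63], "dr": [0, 0, 0.55], "jaw": 1}, {"delta_pos": [0.01, 0.03, 0.63], "dr": [0, 0, 0.55], "jaw": 1}, {"delta_pos": [0.01, 0.03, 0.63], "dr": [0, 0, 0.55], "jaw": 1}, {"delta_pos": [0.01, 0.03, 0.63], "dr": [0, 0, 0.55], "jaw": 1}, {"delta_pos": [0.01, 0.03, 0.63], "dr": [0, 0, 0.55], "jaw": 1}, {"delta_pos": [0.01, 0.03, 0.63], "dr": [0, 0, 0.55], "jaw": 1}, {"delta_pos": [0.01, 0.03, 0.63], "dr": [0, 0, 0.55], "jaw": 1}], "squeeze": 20}}

```text
time: 4.25
eef_pos: [680.4, -50.5, 125.7]
ee_rot: [-0.0, 0.785, 0.619, -0.0]
ft_force: [0.0, 0.6, -0.1]
opening: 93.6
```

Run:
```python
from h import *
T=snap('wrist','pics/w3.png'); print(T[:3,3], yaw(T))
plan((681.3,-54,87),76.5,8)
```

```text
[680.42 -50.55 125.72] 76.49712274803856
[-0.02  0.02  0.22] [-0.01  0.   -0.01]
[-0.02  0.02  0.22] [-0.01  0.   -0.01]
[-0.02  0.02  0.22] [-0.01  0.   -0.01]
[-0.02  0.02  0.22] [-0.01  0.   -0.01]
[-0.02  0.02  0.22] [-0.01  0.   -0.01]
[-0.02  0.02  0.22] [-0.01  0.   -0.01]
[-0.02  0.02  0.22] [-0.01  0.   -0.01]
[-0.02  0.02  0.22] [-0.01  0.   -0.01]
```

View pics/w3.png

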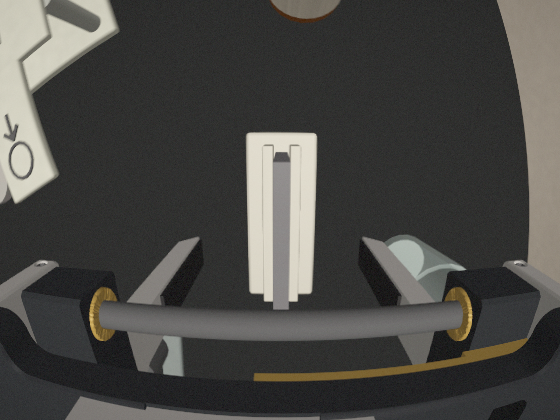

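Run:
```python
from h import *
T=np.load('pics/w3.png.npy')
a=pt('wrist',281.5,160,100,T);b=pt('wrist',281,309.5,100,T);print(a,b,(a+b)/2,np.linalg.norm(a-b),np.degrees(np.arctan2(*(a-b)[[1,0]])))
print(np.linalg.inv(T)@np.append((a+b)/2,1))
```

```text
[694.61   1.4  100.  ] [672.05 -91.23 100.  ] [683.33 -44.91 100.  ] 95.3353916861018 76.31370655036332
[ 6.16  1.53 25.72  1.  ]
```

>>> {"name": "send_rows", "arguments": {"commands": [{"delta_pos": [-0.02, 0.02, 0.32], "dr": [0, 0, 0], "jaw": 1}, {"delta_pos": [-0.02, 0.02, 0.32], "dr": [0, 0, 0], "jaw": 1}, {"delta_pos": [-0.02, 0.02, 0.32], "dr": [0, 0, 0], "jaw": 1}, {"delta_pos": [-0.02, 0.02, 0.32], "dr": [0, 0, 0], "jaw": 1}, {"delta_pos": [-0.02, 0.02, 0.32], "dr": [0, 0, 0], "jaw": 1}, {"delta_pos": [0, 0, 0.32], "dr": [0, 0, 0], "jaw": 1}, {"delta_pos": [0, 0, 0], "dr": [0, 0, 0], "jaw": 0}, {"delta_pos": [0, 0, 0], "dr": [0, 0, 0], "jaw": 0}], "squeeze": 15}}

```text
time: 4.97
eef_pos: [682.0, -53.3, 87.9]
ee_rot: [-0.0, 0.785, 0.62, -0.0]
ft_force: [-0.2, 0.2, 0.8]
opening: 84.1
```

>>> {"name": "send_rows", "arguments": {"commands": [{"delta_pos": [0, 0, 0], "dr": [0, 0, 0], "jaw": 0}, {"delta_pos": [0, 0, 0], "dr": [0, 0, 0], "jaw": 0}, {"delta_pos": [0, 0, 0], "dr": [0, 0, 0], "jaw": 0}, {"delta_pos": [0, 0, 0], "dr": [0, 0, 0], "jaw": 0}, {"delta_pos": [0, 0, 0], "dr": [0, 0, 0], "jaw": 0}, {"delta_pos": [0, 0, 0], "dr": [0, 0, 0], "jaw": 0}, {"delta_pos": [0, 0, 0], "dr": [0, 0, 0], "jaw": 0}, {"delta_pos": [0, 0, 0], "dr": [0, 0, 0], "jaw": 0}], "squeeze": 25}}

```text
time: 5.63
eef_pos: [682.1, -53.3, 88.3]
ee_rot: [0.0, 0.785, 0.62, 0.0]
ft_force: [-0.3, -0.5, -0.3]
opening: 31.0
```

>>> {"name": "send_rows", "arguments": {"commands": [{"delta_pos": [0, 0, 0], "dr": [0, 0, 0], "jaw": 0}, {"delta_pos": [0, 0, 0], "dr": [0, 0, 0], "jaw": 0}, {"delta_pos": [0, 0, 0], "dr": [0, 0, 0], "jaw": 0}, {"delta_pos": [0, 0, 0], "dr": [0, 0, 0], "jaw": 0}, {"delta_pos": [0, 0, 0], "dr": [0, 0, 0], "jaw": 0}, {"delta_pos": [0, 0, 0], "dr": [0, 0, 0], "jaw": 0}, {"delta_pos": [0, 0, -0.2], "dr": [0, 0, 0], "jaw": 0}, {"delta_pos": [0, 0, -0.3], "dr": [0, 0, 0], "jaw": 0}]}}

```text
time: 6.3
eef_pos: [681.8, -53.2, 97.7]
ee_rot: [-0.001, 0.785, 0.62, -0.001]
ft_force: [-3.3, -0.2, -3.4]
opening: 9.9
```

Run:
```python
from h import *
s=ctrl.state();print(s['opening'],s['eef_pos'],s['ft_force'])
T=tool()
plan((560,150,260),98.6,16)
```

```text
9.862687546744368 [681.77 -53.24  97.68] [-3.27 -0.21 -3.45]
[ 0.53 -0.52 -0.51] [-0.   -0.   -0.23]
[ 0.54 -0.51 -0.51] [-0.   -0.   -0.23]
[ 0.55 -0.49 -0.51] [-0.   -0.   -0.23]
[ 0.57 -0.48 -0.51] [-0.   -0.   -0.23]
[ 0.58 -0.47 -0.51] [-0.   -0.   -0.23]
[ 0.59 -0.45 -0.51] [-0.   -0.   -0.23]
[ 0.6  -0.44 -0.51] [-0.   -0.   -0.23]
[ 0.61 -0.42 -0.51] [-0.   -0.   -0.23]
[ 0.62 -0.41 -0.51] [-0.   -0.   -0.23]
[ 0.63 -0.39 -0.51] [-0.   -0.   -0.23]
[ 0.64 -0.38 -0.51] [-0.   -0.   -0.23]
[ 0.65 -0.36 -0.51] [-0.   -0.   -0.23]
[ 0.66 -0.35 -0.51] [-0.   -0.   -0.23]
[ 0.66 -0.33 -0.51] [-0.   -0.   -0.23]
[ 0.67 -0.31 -0.51] [-0.   -0.   -0.23]
[ 0.68 -0.3  -0.51] [-0.   -0.   -0.23]
```

>>> {"name": "send_rows", "arguments": {"commands": [{"delta_pos": [0, 0, -0.5], "dr": [0, 0, 0], "jaw": 0}, {"delta_pos": [0, 0, -0.8], "dr": [0, 0, 0], "jaw": 0}, {"delta_pos": [0, 0, -0.8], "dr": [0, 0, 0], "jaw": 0}, {"delta_pos": [0, 0, -0.8], "dr": [0, 0, 0], "jaw": 0}, {"delta_pos": [0, 0, -0.8], "dr": [0, 0, 0], "jaw": 0}, {"delta_pos": [0, 0, -0.8], "dr": [0, 0, 0], "jaw": 0}, {"delta_pos": [0, 0, -0.8], "dr": [0, 0, 0], "jaw": 0}, {"delta_pos": [0, 0, -0.8], "dr": [0, 0, 0], "jaw": 0}]}}

```text
time: 6.97
eef_pos: [682.5, -53.4, 222.6]
ee_rot: [0.001, 0.785, 0.62, 0.001]
ft_force: [0.4, -0.0, -1.6]
opening: 10.1
```

Run:
```python
from h import *
crop('pics/w1.png',(200,110,450,320),3,'pics/w1c.png')
print(tool()[:3,3],yaw(tool()))
```

```text
[682.45 -53.38 222.56] 76.6333921065022
```

View pics/w1c.png

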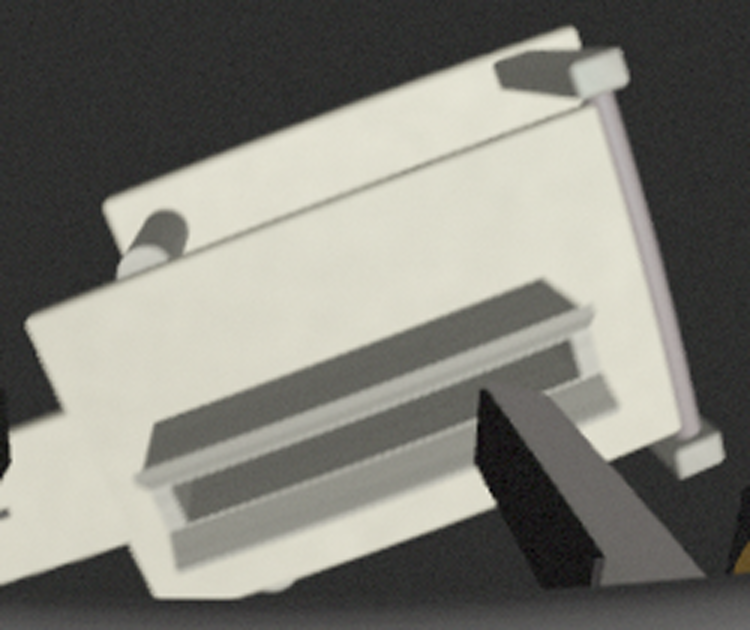

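Run:
```python
from h import *
T=np.load('pics/w1.png.npy')
f=lambda x,y,z: pt('wrist',200+(x+.5)/3-.5,110+(y+.5)/3-.5,z,T)
p=np.array([f(*q,150) for q in [(137,472),(592,308),(617,408),(178,570)]]);print(p,p.mean(0))
d=p[1]-p[0]+p[2]-p[3];print(np.degrees(np.arctan2(d[1],d[0])),np.linalg.norm(d)/2,np.linalg.norm(p[0]-p[3]))
# inner floor gap line: near wall inner top edge bottom / far
q=np.array([f(*q,140) for q in [(190,522),(570,385)]]);print('far inner@140',q)
h=np.array([f(x,y,100) for x,y in [(60,410),(25,322),(575,107),(690,435)]]);print('deck',h)
```

```text
[[481.94 147.02 150.  ]
 [464.59 272.01 150.  ]
 [493.94 275.93 150.  ]
 [512.96 150.33 150.  ]] [488.36 211.32 150.  ]
98.2597919862075 126.60503969239197 31.197328044145497
far inner@140 [[504.02 155.43 140.  ]
 [488.28 266.18 140.  ]]
deck [[476.86 117.82 100.  ]
 [446.87 114.87 100.  ]
 [418.34 292.22 100.  ]
 [533.7  318.62 100.  ]]
```

Run:
```python
from h import *
plan((489,210,255),98.4,24)
```

```text
[ 0.44 -0.52 -0.07] [ 0.    0.   -0.15]
[ 0.45 -0.51 -0.07] [ 0.    0.   -0.15]
[ 0.46 -0.51 -0.07] [ 0.    0.   -0.15]
[ 0.47 -0.5  -0.07] [ 0.    0.   -0.15]
[ 0.47 -0.49 -0.07] [ 0.    0.   -0.15]
[ 0.48 -0.48 -0.07] [ 0.    0.   -0.15]
[ 0.49 -0.47 -0.07] [ 0.    0.   -0.15]
[ 0.49 -0.47 -0.07] [ 0.    0.   -0.15]
[ 0.5  -0.46 -0.07] [ 0.    0.   -0.15]
[ 0.51 -0.45 -0.07] [ 0.    0.   -0.15]
[ 0.52 -0.44 -0.07] [ 0.    0.   -0.15]
[ 0.52 -0.43 -0.07] [ 0.    0.   -0.15]
[ 0.53 -0.43 -0.07] [ 0.    0.   -0.15]
[ 0.54 -0.42 -0.07] [ 0.    0.   -0.15]
[ 0.54 -0.41 -0.07] [ 0.    0.   -0.15]
[ 0.55 -0.4  -0.07] [ 0.    0.   -0.15]
[ 0.56 -0.39 -0.07] [ 0.    0.   -0.15]
[ 0.56 -0.38 -0.07] [ 0.    0.   -0.15]
[ 0.57 -0.37 -0.07] [ 0.    0.   -0.15]
[ 0.57 -0.36 -0.07] [ 0.    0.   -0.15]
[ 0.58 -0.36 -0.07] [ 0.    0.   -0.15]
[ 0.59 -0.35 -0.07] [ 0.    0.   -0.15]
[ 0.59 -0.34 -0.07] [ 0.    0.   -0.15]
[ 0.6  -0.33 -0.07] [ 0.    0.   -0.15]
```

>>> {"name": "send_rows", "arguments": {"commands": [{"delta_pos": [0.45, -0.52, -0.1], "dr": [0, 0, -0.15], "jaw": 0}, {"delta_pos": [0.45, -0.51, -0.1], "dr": [0, 0, -0.15], "jaw": 0}, {"delta_pos": [0.46, -0.51, -0.1], "dr": [0, 0, -0.15], "jaw": 0}, {"delta_pos": [0.47, -0.5, -0.1], "dr": [0, 0, -0.15], "jaw": 0}, {"delta_pos": [0.47, -0.49, -0.1], "dr": [0, 0, -0.15], "jaw": 0}, {"delta_pos": [0.48, -0.48, -0.1], "dr": [0, 0, -0.15], "jaw": 0}, {"delta_pos": [0.49, -0.47, -0.1], "dr": [0, 0, -0.15], "jaw": 0}, {"delta_pos": [0.49, -0.47, -0.1], "dr": [0, 0, -0.15], "jaw": 0}]}}

```text
time: 7.63
eef_pos: [617.2, 35.6, 237.0]
ee_rot: [0.0, 0.744, 0.668, 0.0]
ft_force: [0.0, 0.2, -1.1]
opening: 9.6
```

>>> {"name": "send_rows", "arguments": {"commands": [{"delta_pos": [0.5, -0.46, -0.1], "dr": [0, 0, -0.15], "jaw": 0}, {"delta_pos": [0.51, -0.45, -0.1], "dr": [0, 0, -0.15], "jaw": 0}, {"delta_pos": [0.52, -0.44, -0.1], "dr": [0, 0, -0.15], "jaw": 0}, {"delta_pos": [0.52, -0.43, -0.1], "dr": [0, 0, -0.15], "jaw": 0}, {"delta_pos": [0.53, -0.43, -0.1], "dr": [0, 0, -0.15], "jaw": 0}, {"delta_pos": [0.54, -0.42, -0.1], "dr": [0, 0, -0.15], "jaw": 0}, {"delta_pos": [0.54, -0.41, -0.1], "dr": [0, 0, -0.15], "jaw": 0}, {"delta_pos": [0.55, -0.4, -0.1], "dr": [0, 0, -0.15], "jaw": 0}]}}

```text
time: 8.3
eef_pos: [552.6, 123.6, 252.5]
ee_rot: [-0.0, 0.7, 0.714, 0.0]
ft_force: [0.2, -0.3, -0.5]
opening: 10.0
```

Run:
```python
from h import *
T=snap('wrist','pics/w4.png'); print(T[:3,3], yaw(T))
plan((489,210,255),98.4,8)
```

```text
[552.58 123.65 252.46] 91.12146637463087
[ 0.54 -0.38 -0.01] [ 0.   -0.   -0.15]
[ 0.54 -0.37 -0.01] [ 0.   -0.   -0.15]
[ 0.55 -0.36 -0.01] [ 0.   -0.   -0.15]
[ 0.56 -0.35 -0.01] [ 0.   -0.   -0.15]
[ 0.56 -0.35 -0.01] [ 0.   -0.   -0.15]
[ 0.57 -0.34 -0.01] [ 0.   -0.   -0.15]
[ 0.57 -0.33 -0.01] [ 0.   -0.   -0.15]
[ 0.58 -0.32 -0.01] [ 0.   -0.   -0.15]
```

View pics/w4.png

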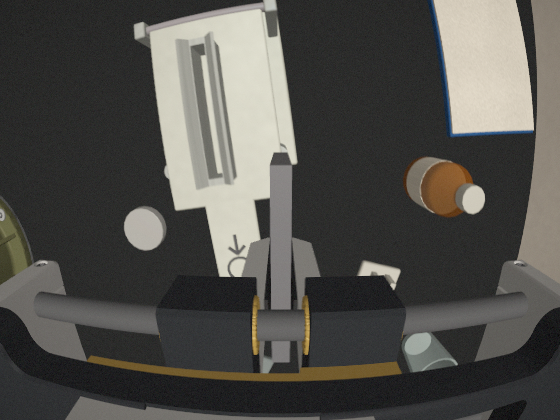

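Run:
```python
from h import *
crop('pics/w4.png',(165,20,255,200),4,'pics/w4c.png')
```

```text
(no output)
```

View pics/w4c.png

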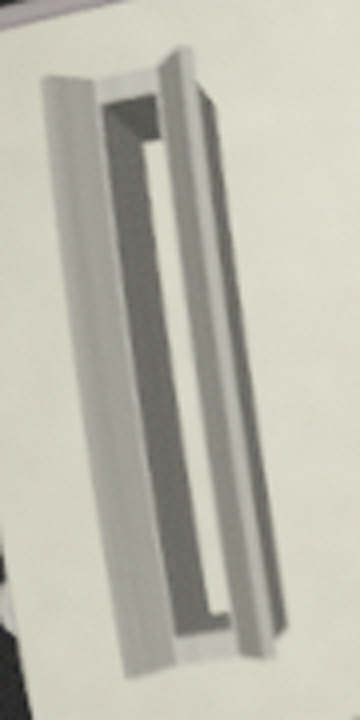

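Run:
```python
from h import *
T=np.load('pics/w4.png.npy')
f=lambda x,y,z: pt('wrist',165+(x+.5)/4-.5,20+(y+.5)/4-.5,z,T)
for z,pts in ((150,[(125,678),(42,77),(188,48),(275,658)]),(140,[(175,635),(100,105),(158,95),(232,635)])):
    p=np.array([f(*q,z) for q in pts]);d=p[1]-p[0]+p[2]-p[3]
    print(z,p.mean(0),np.degrees(np.arctan2(d[1],d[0])),np.linalg.norm(d)/2,np.linalg.norm(p[0]-p[3]),np.linalg.norm(p[1]-p[2]))
c=ctrl.calibration('wrist')
print('ring',pt('wrist',237,268,100,T))
# cassette check: top front edge seen at (281,153-164)
print('cass far top', pt('wrist',281,163,100+252.46-88.3,T))
```

```text
150 [489.33 211.14 150.  ] 98.63059695231077 127.86814382150634 32.00384252113157 31.154479868181248
140 [489.29 210.88 140.  ] 98.5572838221403 116.5080645892639 12.385161069839118 12.71975064609448
ring [509.47  53.55 100.  ]
cass far top [552.77 179.26 264.16]
```

Run:
```python
from h import *
plan((489.3,210.6,246),98.6,8)
```

```text
[ 0.54 -0.38  0.04] [ 0.   -0.   -0.15]
[ 0.55 -0.37  0.04] [ 0.   -0.   -0.15]
[ 0.55 -0.36  0.04] [ 0.   -0.   -0.15]
[ 0.56 -0.35  0.04] [ 0.   -0.   -0.15]
[ 0.56 -0.34  0.04] [ 0.   -0.   -0.15]
[ 0.57 -0.33  0.04] [ 0.   -0.   -0.15]
[ 0.58 -0.32  0.04] [ 0.   -0.   -0.15]
[ 0.58 -0.32  0.04] [ 0.   -0.   -0.15]
```

>>> {"name": "send_rows", "arguments": {"commands": [{"delta_pos": [0.54, -0.38, 0.04], "dr": [0, 0, -0.16], "jaw": 0}, {"delta_pos": [0.55, -0.37, 0.04], "dr": [0, 0, -0.16], "jaw": 0}, {"delta_pos": [0.55, -0.36, 0.04], "dr": [0, 0, -0.16], "jaw": 0}, {"delta_pos": [0.56, -0.35, 0.04], "dr": [0, 0, -0.16], "jaw": 0}, {"delta_pos": [0.56, -0.34, 0.04], "dr": [0, 0, -0.16], "jaw": 0}, {"delta_pos": [0.57, -0.33, 0.04], "dr": [0, 0, -0.16], "jaw": 0}, {"delta_pos": [0.58, -0.32, 0.04], "dr": [0, 0, -0.16], "jaw": 0}, {"delta_pos": [0.58, -0.32, 0.04], "dr": [0, 0, -0.16], "jaw": 0}]}}

```text
time: 9.02
eef_pos: [490.4, 209.0, 245.8]
ee_rot: [0.0, 0.651, 0.759, 0.0]
ft_force: [0.3, 0.2, -1.5]
opening: 9.7
```

Run:
```python
from h import *
T=snap('wrist','pics/w5.png'); snap('side','pics/s5.png'); print(T[:3,3], yaw(T))
plan((489.3,210.6,220),98.6,1)
crop('pics/s5.png',(150,40,320,220),4,'pics/s5c.png')
```

```text
[490.43 209.02 245.77] 98.81144190121441
[ 0.06 -0.03  1.29] [-0.   -0.    0.05]
```

View pics/w5.png

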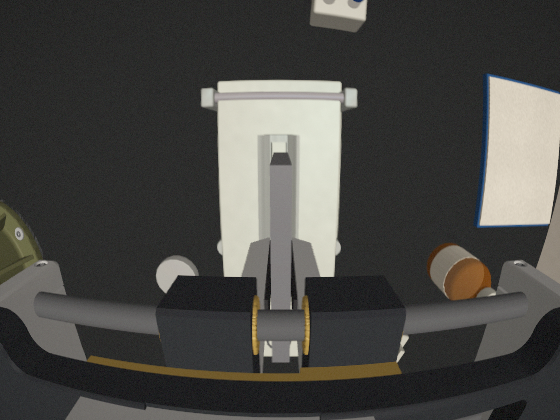

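View pics/s5c.png

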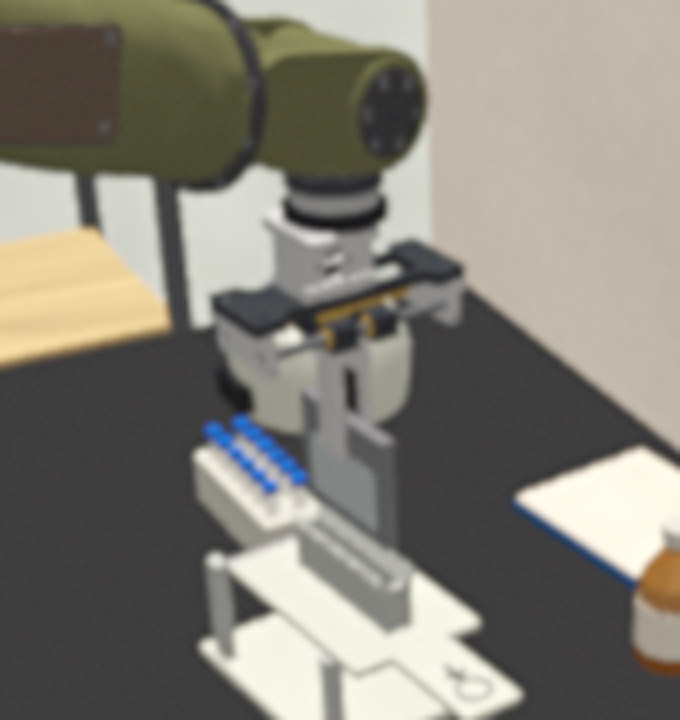

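>>> {"name": "send_rows", "arguments": {"commands": [{"delta_pos": [0.06, -0.03, 0], "dr": [0, 0, 0.03], "jaw": 0}, {"delta_pos": [0, 0, 0.2], "dr": [0, 0, 0], "jaw": 0}, {"delta_pos": [0, 0, 0.25], "dr": [0, 0, 0], "jaw": 0}, {"delta_pos": [0, 0, 0.25], "dr": [0, 0, 0], "jaw": 0}, {"delta_pos": [0, 0, 0.25], "dr": [0, 0, 0], "jaw": 0}, {"delta_pos": [0, 0, 0.25], "dr": [0, 0, 0], "jaw": 0}, {"delta_pos": [0, 0, 0.25], "dr": [0, 0, 0], "jaw": 0}, {"delta_pos": [0, 0, 0.25], "dr": [0, 0, 0], "jaw": 0}]}}

```text
time: 9.78
eef_pos: [490.3, 208.9, 211.4]
ee_rot: [-0.0, 0.653, 0.758, -0.0]
ft_force: [-1.8, 0.3, -0.6]
opening: 9.9
```

Run:
```python
from h import *
s=ctrl.state();print(s['eef_pos'],s['ft_force'],s['moment'],yaw(tool()))
```

```text
[490.29 208.89 211.37] [-1.79  0.33 -0.62] [-0.13  0.51  0.1 ] 98.52498662157619
```

>>> {"name": "send_rows", "arguments": {"commands": [{"delta_pos": [0.06, -0.05, 0.2], "dr": [0, 0, 0], "jaw": 0}, {"delta_pos": [0, 0, 0.2], "dr": [0, 0, 0], "jaw": 0}, {"delta_pos": [0, 0, 0.2], "dr": [0, 0, 0], "jaw": 0}, {"delta_pos": [0, 0, 0.2], "dr": [0, 0, 0], "jaw": 0}, {"delta_pos": [0, 0, 0.2], "dr": [0, 0, 0], "jaw": 0}, {"delta_pos": [0, 0, 0.2], "dr": [0, 0, 0], "jaw": 0}, {"delta_pos": [0, 0, 0.2], "dr": [0, 0, 0], "jaw": 0}, {"delta_pos": [0, 0, 0.1], "dr": [0, 0, 0], "jaw": 0}]}}

```text
time: 10.45
eef_pos: [489.2, 210.0, 181.2]
ee_rot: [-0.0, 0.653, 0.758, -0.0]
ft_force: [-0.4, -0.1, -1.0]
opening: 9.6
```

Run:
```python
from h import *
s=ctrl.state();print(s['eef_pos'],s['ft_force'],s['moment'],yaw(tool()))
```

```text
[489.22 209.97 181.2 ] [-0.39 -0.07 -0.98] [-0.05  0.08 -0.02] 98.52416190552137
```

>>> {"name": "send_rows", "arguments": {"commands": [{"delta_pos": [0, 0, 0.05], "dr": [0, 0, 0], "jaw": 0}, {"delta_pos": [0, 0, 0.05], "dr": [0, 0, 0], "jaw": 0}, {"delta_pos": [0, 0, 0.05], "dr": [0, 0, 0], "jaw": 0}, {"delta_pos": [0, 0, 0.04], "dr": [0, 0, 0], "jaw": 0}, {"delta_pos": [0, 0, 0], "dr": [0, 0, 0], "jaw": 0}, {"delta_pos": [0, 0, 0], "dr": [0, 0, 0], "jaw": 0}, {"delta_pos": [0, 0, 0], "dr": [0, 0, 0], "jaw": 0}, {"delta_pos": [0, 0, 0], "dr": [0, 0, 0], "jaw": 0}]}}

```text
time: 11.12
eef_pos: [489.3, 210.0, 178.1]
ee_rot: [0.0, 0.653, 0.758, 0.0]
ft_force: [1.3, 0.1, -1.1]
opening: 10.3
```

Run:
```python
from h import *
snap('side','pics/s6.png'); 
crop('pics/s6.png',(190,90,300,220),5,'pics/s6c.png')
s=ctrl.state();print(s['eef_pos'],s['ft_force'],s['moment'],yaw(tool()))
```

```text
[489.31 210.05 178.12] [ 0.08  0.32 -0.31] [-0.08  0.08  0.01] 98.52949696312302
```

View pics/s6c.png

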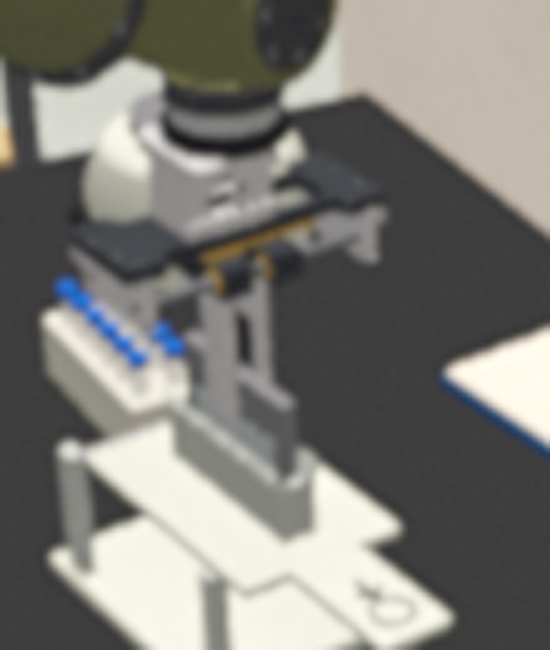

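>>> {"name": "send_rows", "arguments": {"commands": [{"delta_pos": [0, 0, 0.04], "dr": [0, 0, 0], "jaw": 0}, {"delta_pos": [0, 0, 0.04], "dr": [0, 0, 0], "jaw": 0}, {"delta_pos": [0, 0, 0.02], "dr": [0, 0, 0], "jaw": 0}, {"delta_pos": [0, 0, 0], "dr": [0, 0, 0], "jaw": 0}, {"delta_pos": [0, 0, 0], "dr": [0, 0, 0], "jaw": 0}, {"delta_pos": [0, 0, 0], "dr": [0, 0, 0], "jaw": 0}, {"delta_pos": [0, 0, 0], "dr": [0, 0, 0], "jaw": 0}, {"delta_pos": [0, 0, 0], "dr": [0, 0, 0], "jaw": 0}]}}

```text
time: 11.83
eef_pos: [489.5, 210.1, 177.9]
ee_rot: [0.0, 0.653, 0.758, 0.001]
ft_force: [-6.4, -2.8, 17.6]
opening: 9.7
```

>>> {"name": "send_rows", "arguments": {"commands": [{"delta_pos": [0, 0, 0], "dr": [0, 0, 0], "jaw": 0.7}, {"delta_pos": [0, 0, 0], "dr": [0, 0, 0], "jaw": 0.7}, {"delta_pos": [0, 0, 0], "dr": [0, 0, 0], "jaw": 0.7}, {"delta_pos": [0, 0, 0], "dr": [0, 0, 0], "jaw": 0.7}, {"delta_pos": [0, 0, -0.3], "dr": [0, 0, 0], "jaw": 0.7}, {"delta_pos": [0, 0, -0.7], "dr": [0, 0, 0], "jaw": 0.7}, {"delta_pos": [0, 0, -1], "dr": [0, 0, 0], "jaw": 0.7}, {"delta_pos": [0, 0, -1], "dr": [0, 0, 0], "jaw": 0.7}]}}

```text
time: 12.5
eef_pos: [489.1, 210.0, 236.9]
ee_rot: [-0.0, 0.653, 0.758, -0.0]
ft_force: [-0.1, -0.3, -0.1]
opening: 60.2
```

Run:
```python
from h import *
T=snap('wrist','pics/w7.png');print(T[:3,3],yaw(T),ctrl.state()['opening'])
snap('side','pics/s7.png'); 
crop('pics/s7.png',(190,90,300,220),5,'pics/s7c.png')
```

```text
[489.12 209.97 236.86] 98.53021919815532 63.48579462681779
```

View pics/s7c.png

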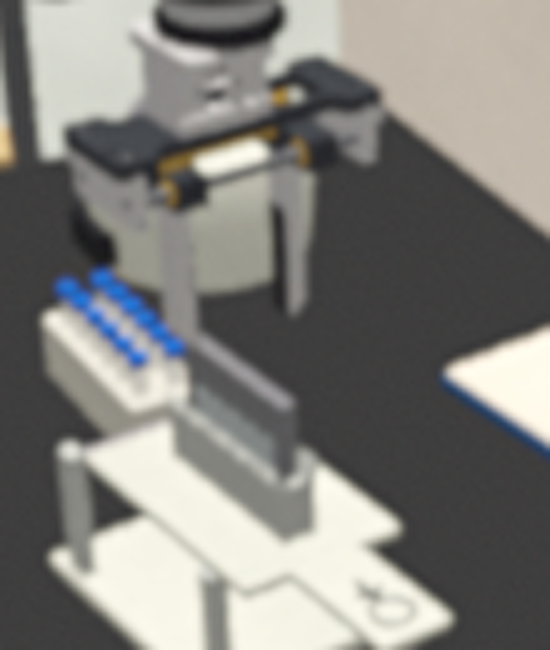

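View pics/w7.png

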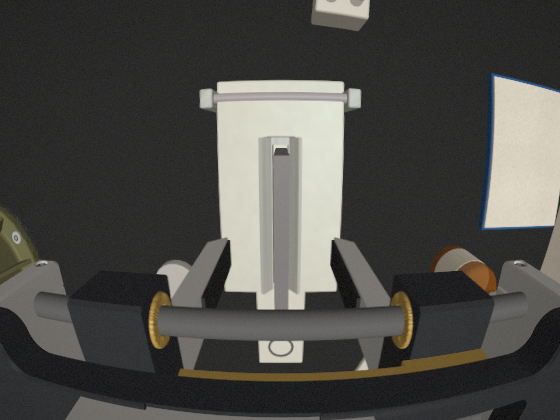

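Run:
```python
from h import *
u=np.array([np.cos(np.radians(98.6)),np.sin(np.radians(98.6)),0])
c=np.array([489.3,210.5,190])
for X in (c-55*u,c+55*u): print('side expect',(proj('side',X)-[190,90])*5, 'wrist', proj('wrist',X,np.load('pics/w7.png.npy')))
plan((474,-250,235),69.5,24)
```

```text
side expect [287.67 401.36] wrist [279.76 309.09]
side expect [188.28 328.49] wrist [279.3  153.68]
[-0.94 -0.18  0.01] [ 0.  -0.   0.2]
[-0.95 -0.16  0.01] [ 0.  -0.   0.2]
[-0.95 -0.14  0.01] [ 0.  -0.   0.2]
[-0.95 -0.12  0.01] [ 0.  -0.   0.2]
[-0.95 -0.1   0.01] [ 0.  -0.   0.2]
[-0.96 -0.07  0.01] [ 0.  -0.   0.2]
[-0.96 -0.06  0.01] [ 0.  -0.   0.2]
[-0.96 -0.04  0.01] [ 0.  -0.   0.2]
[-0.96 -0.01  0.01] [ 0.  -0.   0.2]
[-0.96  0.01  0.01] [ 0.  -0.   0.2]
[-0.96  0.03  0.01] [ 0.  -0.   0.2]
[-0.96  0.05  0.01] [ 0.  -0.   0.2]
[-0.96  0.07  0.01] [ 0.  -0.   0.2]
[-0.96  0.09  0.01] [ 0.  -0.   0.2]
[-0.95  0.11  0.01] [ 0.  -0.   0.2]
[-0.95  0.13  0.01] [ 0.  -0.   0.2]
[-0.95  0.15  0.01] [ 0.  -0.   0.2]
[-0.94  0.17  0.01] [ 0.  -0.   0.2]
[-0.94  0.19  0.01] [ 0.  -0.   0.2]
[-0.94  0.21  0.01] [ 0.  -0.   0.2]
[-0.93  0.23  0.01] [ 0.  -0.   0.2]
[-0.93  0.25  0.01] [ 0.  -0.   0.2]
[-0.92  0.27  0.01] [ 0.  -0.   0.2]
[-0.92  0.28  0.01] [ 0.  -0.   0.2]
```

In the side crop the cassette's top corner is at (293,405), against (288,401) expected for fully home. Together with the 17 N stop, that means it is seated. On to the jack.

>>> {"name": "send_rows", "arguments": {"commands": [{"delta_pos": [-0.94, -0.18, 0], "dr": [0, 0, 0.2], "jaw": 0.75}, {"delta_pos": [-0.95, -0.16, 0], "dr": [0, 0, 0.2], "jaw": 0.75}, {"delta_pos": [-0.95, -0.14, 0], "dr": [0, 0, 0.2], "jaw": 0.75}, {"delta_pos": [-0.95, -0.12, 0], "dr": [0, 0, 0.2], "jaw": 0.75}, {"delta_pos": [-0.95, -0.1, 0], "dr": [0, 0, 0.2], "jaw": 0.75}, {"delta_pos": [-0.96, -0.08, 0], "dr": [0, 0, 0.2], "jaw": 0.75}, {"delta_pos": [-0.96, -0.06, 0], "dr": [0, 0, 0.2], "jaw": 0.75}, {"delta_pos": [-0.96, -0.04, 0], "dr": [0, 0, 0.2], "jaw": 0.75}]}}

```text
time: 13.27
eef_pos: [482.9, 55.6, 235.5]
ee_rot: [-0.0, 0.714, 0.7, -0.0]
ft_force: [0.7, -0.2, -1.3]
opening: 70.4
```

>>> {"name": "send_rows", "arguments": {"commands": [{"delta_pos": [-0.96, -0.01, 0], "dr": [0, 0, 0.2], "jaw": 0.75}, {"delta_pos": [-0.96, 0.01, 0], "dr": [0, 0, 0.2], "jaw": 0.75}, {"delta_pos": [-0.96, 0.03, 0], "dr": [0, 0, 0.2], "jaw": 0.75}, {"delta_pos": [-0.96, 0.05, 0], "dr": [0, 0, 0.2], "jaw": 0.75}, {"delta_pos": [-0.96, 0.07, 0], "dr": [0, 0, 0.2], "jaw": 0.75}, {"delta_pos": [-0.96, 0.09, 0], "dr": [0, 0, 0.2], "jaw": 0.75}, {"delta_pos": [-0.95, 0.11, 0], "dr": [0, 0, 0.2], "jaw": 0.75}, {"delta_pos": [-0.95, 0.13, 0], "dr": [0, 0, 0.2], "jaw": 0.75}]}}

```text
time: 13.93
eef_pos: [478.4, -98.0, 235.5]
ee_rot: [-0.0, 0.77, 0.638, -0.0]
ft_force: [-0.2, 1.0, -0.2]
opening: 70.5
```

>>> {"name": "send_rows", "arguments": {"commands": [{"delta_pos": [-0.95, 0.15, 0], "dr": [0, 0, 0.2], "jaw": 0.75}, {"delta_pos": [-0.94, 0.17, 0], "dr": [0, 0, 0.2], "jaw": 0.75}, {"delta_pos": [-0.94, 0.19, 0], "dr": [0, 0, 0.2], "jaw": 0.75}, {"delta_pos": [-0.94, 0.21, 0], "dr": [0, 0, 0.2], "jaw": 0.75}, {"delta_pos": [-0.93, 0.23, 0], "dr": [0, 0, 0.2], "jaw": 0.75}, {"delta_pos": [-0.93, 0.25, 0], "dr": [0, 0, 0.2], "jaw": 0.75}, {"delta_pos": [-0.92, 0.27, 0], "dr": [0, 0, 0.2], "jaw": 0.75}, {"delta_pos": [-0.92, 0.28, 0], "dr": [0, 0, 0.2], "jaw": 0.75}]}}

```text
time: 14.6
eef_pos: [473.9, -251.5, 235.4]
ee_rot: [-0.0, 0.821, 0.571, -0.0]
ft_force: [0.6, 0.9, -1.1]
opening: 70.7
```

Run:
```python
from h import *
T=snap('wrist','pics/w8.png');print(T[:3,3],yaw(T),ctrl.state()['opening'])
crop('pics/w8.png',(180,60,380,270),3,'pics/w8c.png')
```

```text
[ 473.91 -251.48  235.42] 69.66476647255132 70.51755219052595
```

View pics/w8.png

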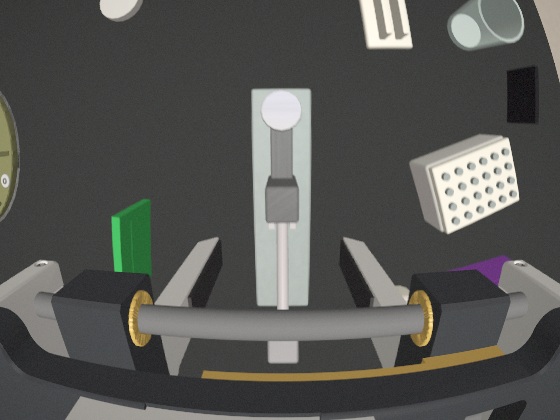

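View pics/w8c.png

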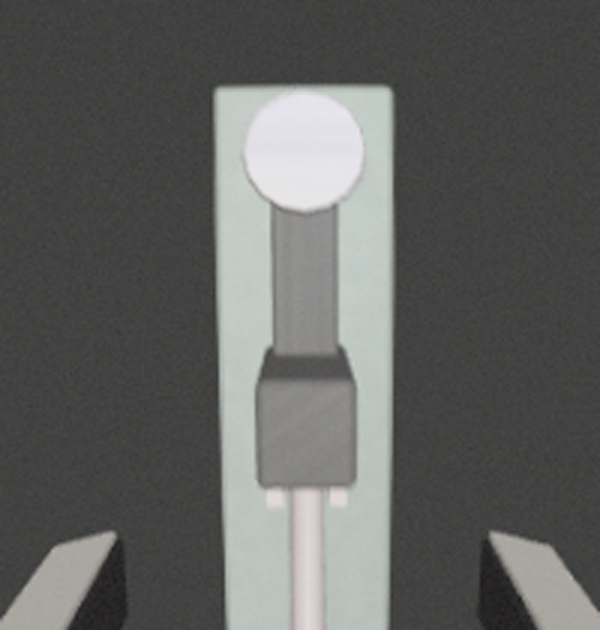

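Run:
```python
from h import *
T=np.load('pics/w8.png.npy')
f=lambda x,y,z: pt('wrist',180+(x+.5)/3-.5,60+(y+.5)/3-.5,z,T)
s=f(304,151,72);b=f(307,433,95);d=s-b
print(s,b,np.hypot(*d[:2]),np.degrees(np.arctan2(d[1],d[0])))
e=[f(*q,10) for q in [(215,87),(393,87),(228,629),(389,629)]];print(e)
for i,j in((2,0),(3,1)):
  d=e[j]-e[i];print(np.degrees(np.arctan2(d[1],d[0])))
print('tool frame block',np.linalg.inv(T)@np.append(b,1), 'pad', pt('wrist',283,352,120,T))
```

```text
[ 506.85 -166.87   72.  ] [ 476.91 -250.18   95.  ] 88.52829926571212 70.23100039243613
[array([ 484.93, -127.12,   10.  ]), array([ 549.47, -151.08,   10.  ]), array([ 408.77, -337.57,   10.  ]), array([ 473.51, -361.63,   10.  ])]
70.1062128412208
70.16135040353171
tool frame block [  2.24   2.47 140.42   1.  ] pad [ 425.07 -393.28  120.  ]
```

>>> {"name": "send_rows", "arguments": {"commands": [{"delta_pos": [0.05, 0.06, 0.85], "dr": [0, 0, -0.05], "jaw": 0.75}, {"delta_pos": [0.06, 0.06, 0.85], "dr": [0, 0, -0.03], "jaw": 0.75}, {"delta_pos": [0, 0, 0.85], "dr": [0, 0, 0], "jaw": 0.75}, {"delta_pos": [0, 0, 0.85], "dr": [0, 0, 0], "jaw": 0.75}, {"delta_pos": [0, 0, 0.85], "dr": [0, 0, 0], "jaw": 0.75}, {"delta_pos": [0, 0, 0.85], "dr": [0, 0, 0], "jaw": 0.75}, {"delta_pos": [0, 0, 0.85], "dr": [0, 0, 0], "jaw": 0.75}, {"delta_pos": [0, 0, 0.6], "dr": [0, 0, 0], "jaw": 0.75}]}}

```text
time: 15.32
eef_pos: [476.6, -248.7, 103.0]
ee_rot: [-0.001, 0.818, 0.575, -0.0]
ft_force: [0.2, 0.9, 1.3]
opening: 70.5
```

Run:
```python
from h import *
T=snap('wrist','pics/w9.png');print(T[:3,3],yaw(T),ctrl.state()['opening'])
plan((476.9,-250.2,80),70.15,1)
```

```text
[ 476.58 -248.69  103.03] 70.22545537983726 70.57349072469036
[-0.07  0.08  1.06] [-0.04 -0.01  0.01]
```

View pics/w9.png

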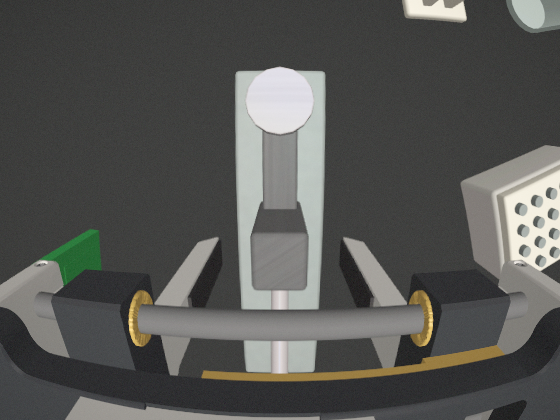

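Run:
```python
from h import *
T=np.load('pics/w9.png.npy'); Ti=np.linalg.inv(T)
b=pt('wrist',279.7,261,95,T);s=pt('wrist',279.7,100.5,72,T)
print(b,Ti@np.append(b,1),s,Ti@np.append(s,1))
```

```text
[ 477.4  -248.29   95.  ] [0.65 0.66 8.03 1.  ] [ 506.92 -166.17   72.  ] [87.9   0.7  31.07  1.  ]
```

>>> {"name": "send_rows", "arguments": {"commands": [{"delta_pos": [0, 0.03, 0.4], "dr": [0, 0, 0], "jaw": 0.75}, {"delta_pos": [0, 0, 0.4], "dr": [0, 0, 0], "jaw": 0.75}, {"delta_pos": [0, 0, 0.35], "dr": [0, 0, 0], "jaw": 0.75}, {"delta_pos": [0, 0, 0], "dr": [0, 0, 0], "jaw": 0}, {"delta_pos": [0, 0, 0], "dr": [0, 0, 0], "jaw": 0}, {"delta_pos": [0, 0, 0], "dr": [0, 0, 0], "jaw": 0}, {"delta_pos": [0, 0, 0], "dr": [0, 0, 0], "jaw": 0}, {"delta_pos": [0, 0, 0], "dr": [0, 0, 0], "jaw": 0}], "squeeze": 45}}

```text
time: 16.03
eef_pos: [477.9, -249.7, 82.5]
ee_rot: [0.0, 0.818, 0.575, 0.0]
ft_force: [-0.1, 0.3, -0.6]
opening: 40.9
```

>>> {"name": "send_rows", "arguments": {"commands": [{"delta_pos": [0, 0, 0], "dr": [0, 0, 0], "jaw": 0}, {"delta_pos": [0, 0, 0], "dr": [0, 0, 0], "jaw": 0}, {"delta_pos": [0, 0, 0], "dr": [0, 0, 0], "jaw": 0}, {"delta_pos": [0, 0, 0], "dr": [0, 0, 0], "jaw": 0}, {"delta_pos": [0, 0, 0], "dr": [0, 0, 0], "jaw": 0}, {"delta_pos": [0, 0, 0], "dr": [0, 0, 0], "jaw": 0}, {"delta_pos": [0, 0, -0.1], "dr": [0, 0, 0], "jaw": 0}, {"delta_pos": [0, 0, -0.1], "dr": [0, 0, 0], "jaw": 0}]}}

```text
time: 16.7
eef_pos: [477.4, -249.3, 85.5]
ee_rot: [-0.001, 0.818, 0.575, -0.0]
ft_force: [0.2, 0.5, -7.1]
opening: 32.0
```

Run:
```python
from h import *
s=ctrl.state();print(s['opening'],s['eef_pos'],s['ft_force'],s['moment'])
```

```text
31.996540943251308 [ 477.45 -249.33   85.55] [ 0.22  0.55 -7.11] [-0.06  0.1  -0.  ]
```

Run:
```python
from h import *
T=np.load('pics/w7.png.npy');print('ring w7',pt('wrist',281,347,100,T))
u=np.array([np.cos(np.radians(98.6)),np.sin(np.radians(98.6)),0])
plan(np.array([512.5,54.2,92])-190*u,98.6,16)
```

```text
ring w7 [514.23  51.92 100.  ]
[ 0.41  0.06 -0.02] [-0.  -0.  -0.3]
[ 0.41  0.08 -0.02] [-0.  -0.  -0.3]
[ 0.4   0.09 -0.02] [-0.  -0.  -0.3]
[ 0.4   0.1  -0.02] [-0.  -0.  -0.3]
[ 0.4   0.11 -0.02] [-0.  -0.  -0.3]
[ 0.39  0.13 -0.02] [-0.  -0.  -0.3]
[ 0.39  0.14 -0.02] [-0.  -0.  -0.3]
[ 0.38  0.15 -0.02] [-0.  -0.  -0.3]
[ 0.38  0.16 -0.02] [-0.  -0.  -0.3]
[ 0.37  0.17 -0.02] [-0.  -0.  -0.3]
[ 0.37  0.18 -0.02] [-0.  -0.  -0.3]
[ 0.36  0.2  -0.02] [-0.  -0.  -0.3]
[ 0.36  0.21 -0.02] [-0.  -0.  -0.3]
[ 0.35  0.22 -0.02] [-0.  -0.  -0.3]
[ 0.34  0.23 -0.02] [-0.  -0.  -0.3]
[ 0.34  0.24 -0.02] [-0.  -0.  -0.3]
```

>>> {"name": "send_rows", "arguments": {"commands": [{"delta_pos": [0.3, 0.05, -0.2], "dr": [0, 0, -0.2], "jaw": 0}, {"delta_pos": [0.41, 0.08, -0.15], "dr": [0, 0, -0.3], "jaw": 0}, {"delta_pos": [0.41, 0.09, 0], "dr": [0, 0, -0.3], "jaw": 0}, {"delta_pos": [0.41, 0.1, 0], "dr": [0, 0, -0.3], "jaw": 0}, {"delta_pos": [0.4, 0.11, 0], "dr": [0, 0, -0.3], "jaw": 0}, {"delta_pos": [0.4, 0.13, 0], "dr": [0, 0, -0.3], "jaw": 0}, {"delta_pos": [0.4, 0.14, 0], "dr": [0, 0, -0.3], "jaw": 0}, {"delta_pos": [0.39, 0.15, 0], "dr": [0, 0, -0.3], "jaw": 0}]}}

```text
time: 17.37
eef_pos: [509.6, -192.0, 92.9]
ee_rot: [-0.0, 0.742, 0.67, -0.0]
ft_force: [0.1, -0.4, -8.3]
opening: 32.0
```

>>> {"name": "send_rows", "arguments": {"commands": [{"delta_pos": [0.38, 0.16, 0], "dr": [0, 0, -0.3], "jaw": 0}, {"delta_pos": [0.37, 0.17, 0], "dr": [0, 0, -0.3], "jaw": 0}, {"delta_pos": [0.37, 0.18, 0], "dr": [0, 0, -0.3], "jaw": 0}, {"delta_pos": [0.36, 0.2, 0], "dr": [0, 0, -0.3], "jaw": 0}, {"delta_pos": [0.36, 0.21, 0], "dr": [0, 0, -0.3], "jaw": 0}, {"delta_pos": [0.35, 0.22, 0], "dr": [0, 0, -0.3], "jaw": 0}, {"delta_pos": [0.34, 0.23, 0], "dr": [0, 0, -0.3], "jaw": 0}, {"delta_pos": [0.34, 0.24, 0], "dr": [0, 0, -0.3], "jaw": 0}]}}

```text
time: 18.03
eef_pos: [541.6, -134.4, 93.0]
ee_rot: [-0.0, 0.652, 0.758, -0.0]
ft_force: [-0.3, -0.2, -7.4]
opening: 31.8
```

Run:
```python
from h import *
T=snap('wrist','pics/w10.png');print(T[:3,3],yaw(T),ctrl.state()['opening'])
crop('pics/w10.png',(200,0,360,280),3,'pics/w10c.png')
snap('side','pics/s10.png')
crop('pics/s10.png',(190,120,390,330),3,'pics/s10c.png')
```

```text
[ 541.6  -134.44   93.03] 98.58716681851644 31.505023620155136
```

View pics/w10.png

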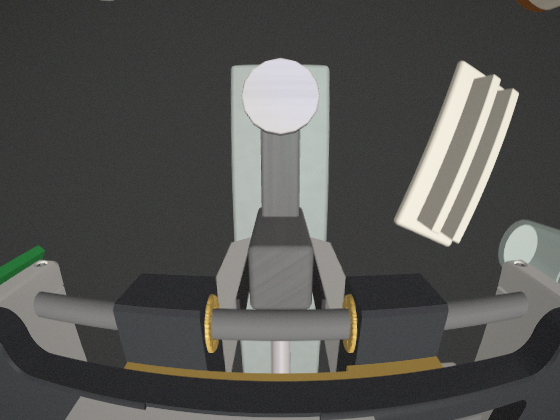

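View pics/w10c.png

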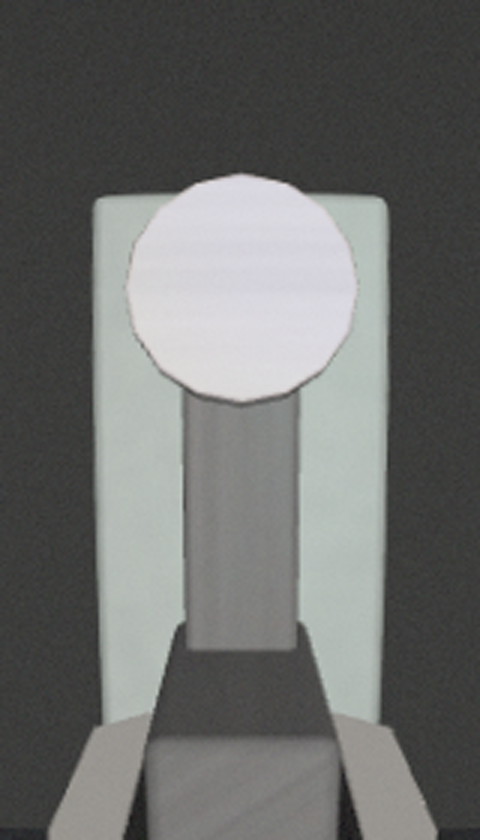

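View pics/s10c.png

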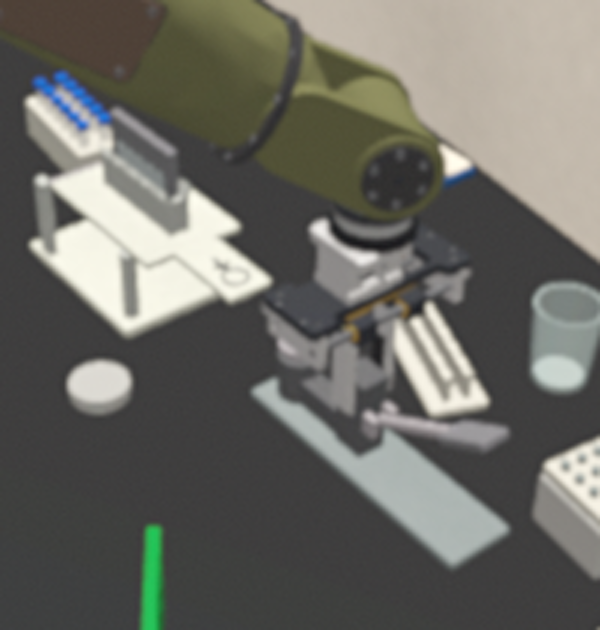

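Run:
```python
from h import *
T=np.load('pics/w10.png.npy');Ti=np.linalg.inv(T)
f=lambda x,y,z: pt('wrist',200+(x+.5)/3-.5,0+(y+.5)/3-.5,z,T)
for z in (82,84): print(z,Ti@np.append(f(242,288,z),1), np.linalg.norm(f(127,288,z)-f(357,288,z)), np.linalg.norm(f(242,174,z)-f(242,402,z)))
u=np.array([np.cos(np.radians(98.6)),np.sin(np.radians(98.6)),0])
plan(np.array([512.8,54,87])-130*u,98.6,1)
```

```text
82 [88.05  0.94 11.03  1.  ] 39.11693748234428 39.83587947894857
84 [87.84  0.94  9.03  1.  ] 38.65040932166746 39.36077685644287
[ 3.01 -0.03  0.3 ] [ 0. -0. -0.]
```

>>> {"name": "send_rows", "arguments": {"commands": [{"delta_pos": [0.3, 0, 0.05], "dr": [0, 0, 0], "jaw": 0}, {"delta_pos": [0.5, 0, 0.05], "dr": [0, 0, 0], "jaw": 0}, {"delta_pos": [0.5, 0, 0.05], "dr": [0, 0, 0], "jaw": 0}, {"delta_pos": [0.5, 0, 0.05], "dr": [0, 0, 0], "jaw": 0}, {"delta_pos": [0.5, 0, 0.05], "dr": [0, 0, 0], "jaw": 0}, {"delta_pos": [0.5, 0, 0.02], "dr": [0, 0, 0], "jaw": 0}, {"delta_pos": [0.2, 0, 0], "dr": [0, 0, 0], "jaw": 0}, {"delta_pos": [0, 0, 0], "dr": [0, 0, 0], "jaw": 0}]}}

```text
time: 18.8
eef_pos: [532.3, -74.7, 87.7]
ee_rot: [-0.0, 0.653, 0.757, 0.0]
ft_force: [-0.5, -0.2, -7.6]
opening: 31.6
```

Run:
```python
from h import *
T=snap('wrist','pics/w11.png');print(T[:3,3],yaw(T),ctrl.state()['opening'])
crop('pics/w11.png',(200,0,360,280),3,'pics/w11c.png')
```

```text
[532.35 -74.69  87.71] 98.4780309640259 32.01591125174325
```

View pics/w11c.png

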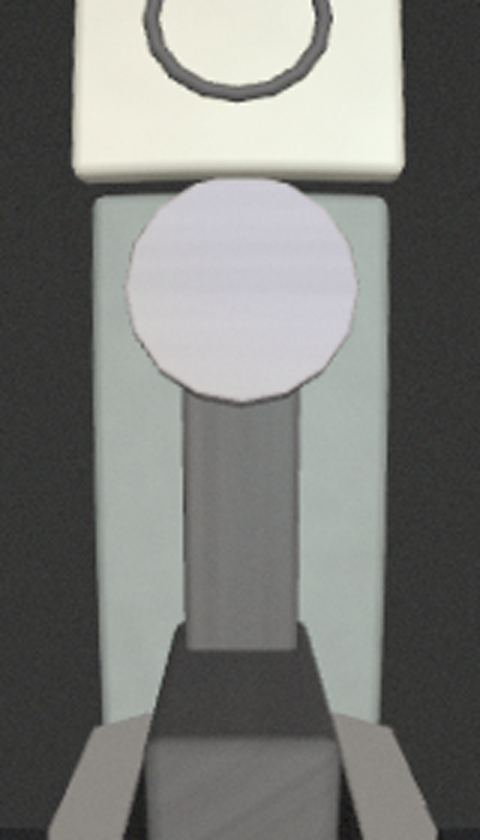

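Run:
```python
from h import *
T=np.load('pics/w11.png.npy');Ti=np.linalg.inv(T)
f=lambda x,y,z: (Ti@np.append(pt('wrist',200+(x+.5)/3-.5,0+(y+.5)/3-.5,z,T),1))[:3]
print('ring bottom',f(238,101,100),f(238,87,100),'l r',f(143,18,100),f(332,18,100))
print('tongue end',f(239,163,100),f(239,178,100), 'edges',f(74,150,100),f(404,150,100))
z=72+87.7-82.2
print('saddle',z,f(242,290,z),f(127,290,z),f(357,290,z),f(242,179,z),f(242,403,z))
u=T[:3,0]; print(T[:3,3]+T[:3,:3]@[f(238,101,100)[0]+13,f(238,101,100)[1],0])
```

```text
ring bottom [114.49   0.39 -12.28] [116.77   0.39 -12.28] l r [128.7  -13.84 -12.28] [128.61  14.46 -12.28]
tongue end [104.63   0.53 -12.28] [102.29   0.53 -12.28] edges [107.42 -23.89 -12.28] [107.31  24.93 -12.28]
saddle 77.49999999999999 [87.62  0.94 10.22] [ 87.91 -18.53  10.22] [87.87 20.4  10.22] [107.14   0.95  10.22] [68.23  0.92 10.22]
[513.94  51.47  87.72]
```

>>> {"name": "send_rows", "arguments": {"commands": [{"delta_pos": [0.2, -0.02, 0], "dr": [0, 0, 0], "jaw": 0}, {"delta_pos": [0.3, 0, 0.02], "dr": [0, 0, 0], "jaw": 0}, {"delta_pos": [0.4, 0, 0.02], "dr": [0, 0, 0], "jaw": 0}, {"delta_pos": [0.4, 0, 0], "dr": [0, 0, 0], "jaw": 0}, {"delta_pos": [0.4, 0, 0], "dr": [0, 0, 0], "jaw": 0}, {"delta_pos": [0.34, 0, 0], "dr": [0, 0, 0], "jaw": 0}, {"delta_pos": [0, 0, 0], "dr": [0, 0, 0], "jaw": 0}, {"delta_pos": [0, 0, 0], "dr": [0, 0, 0], "jaw": 0}]}}

```text
time: 19.52
eef_pos: [526.1, -35.1, 86.9]
ee_rot: [0.0, 0.653, 0.757, -0.0]
ft_force: [0.0, -0.2, -7.7]
opening: 31.5
```

Run:
```python
from h import *
T=snap('wrist','pics/w12.png');print(T[:3,3],yaw(T),ctrl.state()['opening'])
crop('pics/w12.png',(200,0,360,280),3,'pics/w12c.png')
```

```text
[526.1  -35.1   86.92] 98.46130054994983 31.949242528412338
```

View pics/w12c.png

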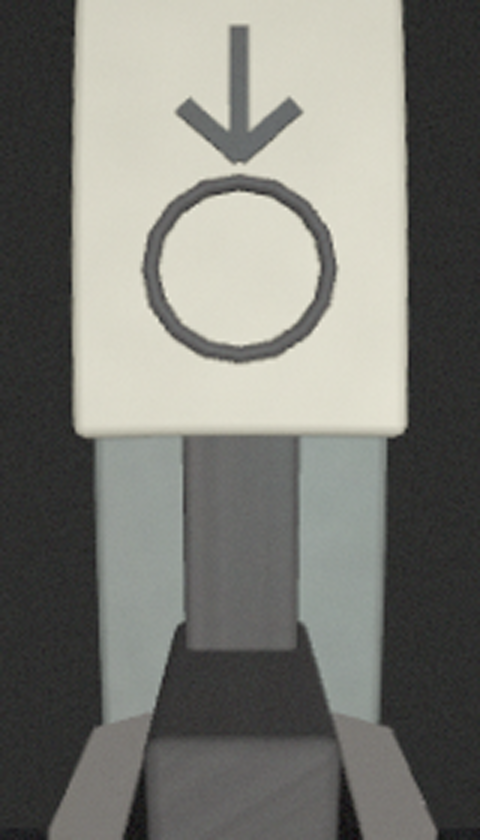

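Run:
```python
from h import *
T=np.load('pics/w12.png.npy');Ti=np.linalg.inv(T)
f=lambda x,y,z: (Ti@np.append(pt('wrist',200+(x+.5)/3-.5,0+(y+.5)/3-.5,z,T),1))[:3]
for z in (100,101): print(f(239.5,268.5,z),f(240,363,z),f(240,174,z),f(142,268,z),f(337,268,z))
```

```text
[ 88.36   0.6  -13.09] [ 74.36   0.66 -13.09] [102.72   0.68 -13.09] [ 88.64 -13.59 -13.09] [ 88.59  14.77 -13.09]
[ 88.24   0.6  -14.09] [ 74.33   0.66 -14.09] [102.49   0.68 -14.09] [ 88.51 -13.48 -14.09] [ 88.46  14.67 -14.09]
```

>>> {"name": "send_rows", "arguments": {"commands": [{"delta_pos": [0.03, -0.01, 0.05], "dr": [0, 0, 0], "jaw": 0}, {"delta_pos": [0, 0, 0.05], "dr": [0, 0, 0], "jaw": 0}, {"delta_pos": [0, 0, 0.05], "dr": [0, 0, 0], "jaw": 0}, {"delta_pos": [0, 0, 0.05], "dr": [0, 0, 0], "jaw": 0}, {"delta_pos": [0, 0, 0.02], "dr": [0, 0, 0], "jaw": 0}, {"delta_pos": [0, 0, 0], "dr": [0, 0, 0], "jaw": 0}, {"delta_pos": [0, 0, 0], "dr": [0, 0, 0], "jaw": 0}, {"delta_pos": [0, 0, 0], "dr": [0, 0, 0], "jaw": 0}]}}

```text
time: 20.23
eef_pos: [525.8, -35.0, 82.5]
ee_rot: [0.0, 0.653, 0.757, 0.0]
ft_force: [-0.1, 0.9, -8.7]
opening: 31.8
```

Run:
```python
from h import *
s=ctrl.state();print(s['opening'],s['eef_pos'],s['ft_force'],s['moment'],yaw(tool()))
```

```text
31.756034614012002 [525.83 -34.97  82.49] [-0.08  0.86 -8.68] [-0.1   0.02 -0.02] 98.40516083161583
```

>>> {"name": "send_rows", "arguments": {"commands": [{"delta_pos": [0, 0, 0.03], "dr": [0, 0, 0], "jaw": 0}, {"delta_pos": [0, 0, 0.03], "dr": [0, 0, 0], "jaw": 0}, {"delta_pos": [0, 0, 0], "dr": [0, 0, 0], "jaw": 0}, {"delta_pos": [0, 0, 0], "dr": [0, 0, 0], "jaw": 0}, {"delta_pos": [0, 0, 0], "dr": [0, 0, 0], "jaw": 0}, {"delta_pos": [0, 0, 0], "dr": [0, 0, 0], "jaw": 0}, {"delta_pos": [0, 0, 0], "dr": [0, 0, 0], "jaw": 0}, {"delta_pos": [0, 0, 0], "dr": [0, 0, 0], "jaw": 0}]}}

```text
time: 20.9
eef_pos: [525.9, -35.0, 82.0]
ee_rot: [0.0, 0.653, 0.757, 0.0]
ft_force: [-5.7, -0.9, 5.1]
opening: 31.7
```

Run:
```python
from h import *
s=ctrl.state();print(s['opening'],s['eef_pos'],s['ft_force'],s['moment'],yaw(tool()))
T=snap('wrist','pics/w13.png')
crop('pics/w13.png',(200,0,360,280),3,'pics/w13c.png')
```

```text
31.71199942122441 [525.89 -34.98  82.  ] [-5.66 -0.87  5.05] [-0.09  1.   -0.07] 98.40755984000502
```

View pics/w13c.png

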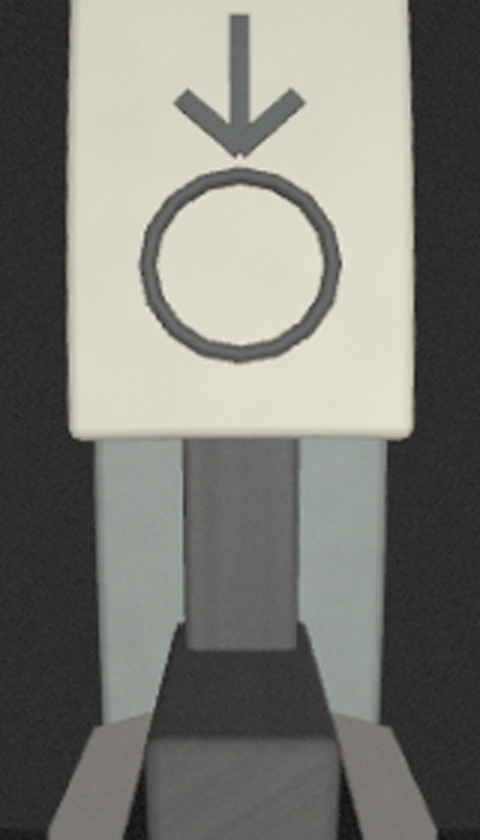

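Run:
```python
from h import *
T=np.load('pics/w13.png.npy');Ti=np.linalg.inv(T)
f=lambda x,y,z: (Ti@np.append(pt('wrist',200+(x+.5)/3-.5,0+(y+.5)/3-.5,z,T),1))[:3]
print(f(240,265.5,100))
s=T[:3,3]+T[:3,:3]@[87.9,.94,0]; b=s-90*T[:3,0]; print('saddle',s,'block',b,'pad up',b-(25+125*np.cos(np.radians(29)))*T[:3,0])
```

```text
[ 88.17   0.68 -18.02]
saddle [513.96  52.11  81.98] block [527.12 -36.92  82.  ] pad up [ 546.76 -169.8    82.02]
```

>>> {"name": "send_rows", "arguments": {"commands": [{"delta_pos": [0, 0, 0], "dr": [0, 0, 0], "jaw": 0.6}, {"delta_pos": [0, 0, 0], "dr": [0, 0, 0], "jaw": 0.6}, {"delta_pos": [0, 0, 0], "dr": [0, 0, 0], "jaw": 0.6}, {"delta_pos": [0, 0, 0], "dr": [0, 0, 0], "jaw": 0.6}, {"delta_pos": [0, 0, -0.2], "dr": [0, 0, 0], "jaw": 0.6}, {"delta_pos": [0, 0, -0.5], "dr": [0, 0, 0], "jaw": 0.6}, {"delta_pos": [0, 0, -0.9], "dr": [0, 0, 0], "jaw": 0.6}, {"delta_pos": [0, 0, -1], "dr": [0, 0, 0], "jaw": 0.6}]}}

```text
time: 21.62
eef_pos: [525.5, -34.9, 134.2]
ee_rot: [-0.0, 0.653, 0.757, -0.0]
ft_force: [-0.0, 0.2, 0.7]
opening: 56.1
```

Run:
```python
from h import *
s=ctrl.state();print(s['opening'],s['eef_pos'],s['ft_force'],yaw(tool()))
T=snap('wrist','pics/w14.png')
```

```text
56.13343263902598 [525.54 -34.88 134.15] [-0.    0.21  0.65] 98.41057480727741
```

View pics/w14.png

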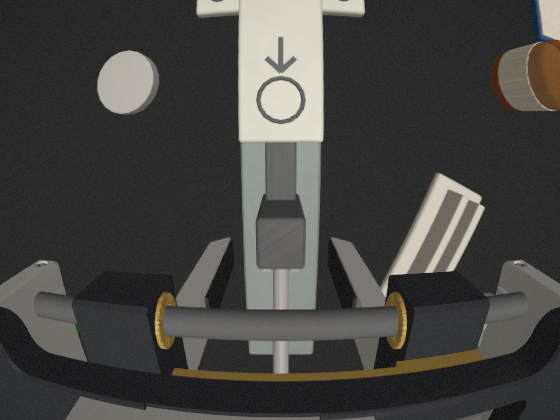

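>>> {"name": "send_rows", "arguments": {"commands": [{"delta_pos": [0, 0.02, -0.9], "dr": [0, 0, 0], "jaw": 0}, {"delta_pos": [-0.2, 0.02, -0.8], "dr": [0, 0, 0], "jaw": 0}, {"delta_pos": [-0.95, 0, -0.4], "dr": [0, 0, 0], "jaw": 0}, {"delta_pos": [-0.95, 0, 0], "dr": [0, 0, 0], "jaw": 0}, {"delta_pos": [-0.95, 0, 0], "dr": [0, 0, 0], "jaw": 0}, {"delta_pos": [-0.95, 0, 0], "dr": [0, 0, 0], "jaw": 0}, {"delta_pos": [-0.95, 0, 0], "dr": [0, 0, 0], "jaw": 0}, {"delta_pos": [-0.95, 0, 0], "dr": [0, 0, 0], "jaw": 0}]}}

```text
time: 22.33
eef_pos: [544.0, -152.5, 176.2]
ee_rot: [0.0, 0.653, 0.757, 0.0]
ft_force: [-0.3, -0.7, 0.3]
opening: 6.4
```

Run:
```python
from h import *
s=ctrl.state();print(s['opening'],s['eef_pos'],s['ft_force'],yaw(tool()))
T=snap('wrist','pics/w15.png')
snap('top','pics/t15.png');crop('pics/t15.png',(165,130,365,260),4,'pics/t15c.png')
```

```text
6.43063611413997 [ 544.01 -152.53  176.18] [-0.29 -0.71  0.32] 98.41038959096065
```

View pics/w15.png

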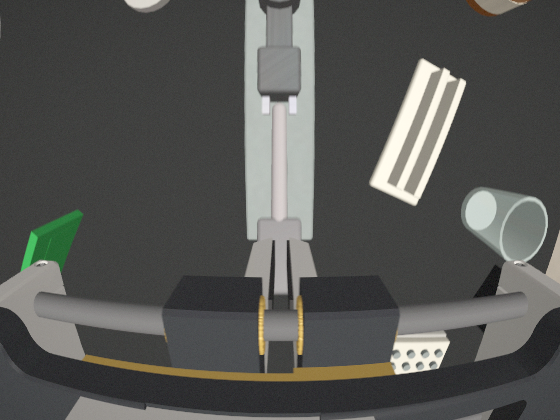

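View pics/t15c.png

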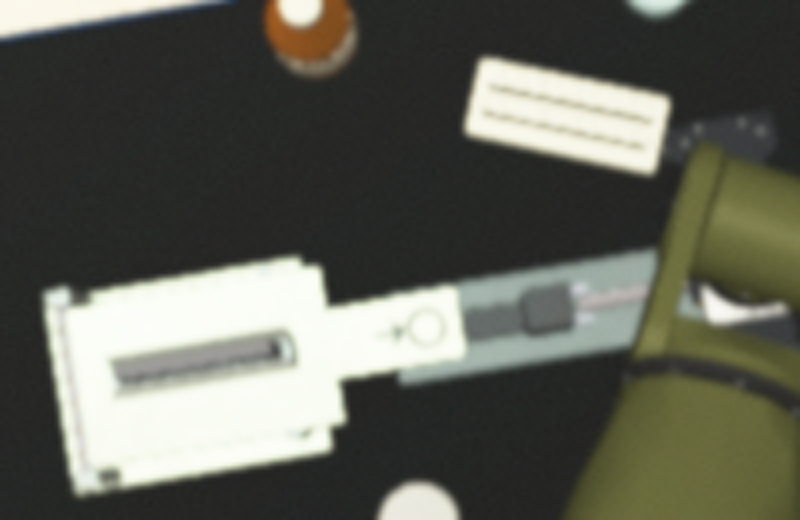

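>>> {"name": "send_rows", "arguments": {"commands": [{"delta_pos": [-0.5, 0, 0], "dr": [0, 0, 0], "jaw": 0}, {"delta_pos": [-0.5, 0, 0], "dr": [0, 0, 0], "jaw": 0}, {"delta_pos": [0, 0, 0.5], "dr": [0, 0, 0], "jaw": 0}, {"delta_pos": [0, 0, 0.5], "dr": [0, 0, 0], "jaw": 0}, {"delta_pos": [0, 0, 0.2], "dr": [0, 0, 0], "jaw": 0}, {"delta_pos": [0, 0, 0], "dr": [0, 0, 0], "jaw": 0}, {"delta_pos": [0, 0, 0], "dr": [0, 0, 0], "jaw": 0}, {"delta_pos": [0, 0, 0], "dr": [0, 0, 0], "jaw": 0}], "squeeze": 20}}

```text
time: 23.1
eef_pos: [546.9, -171.1, 151.4]
ee_rot: [0.0, 0.653, 0.757, 0.0]
ft_force: [0.3, -0.1, -0.4]
opening: 0.6
```

Run:
```python
from h import *
s=ctrl.state();print(s['opening'],s['eef_pos'],s['ft_force'],yaw(tool()))
snap('side','pics/s16.png');crop('pics/s16.png',(200,100,400,310),3,'pics/s16c.png')
```

```text
0.6321925863215332 [ 546.88 -171.06  151.42] [ 0.25 -0.07 -0.38] 98.43262629239447
```

View pics/s16c.png

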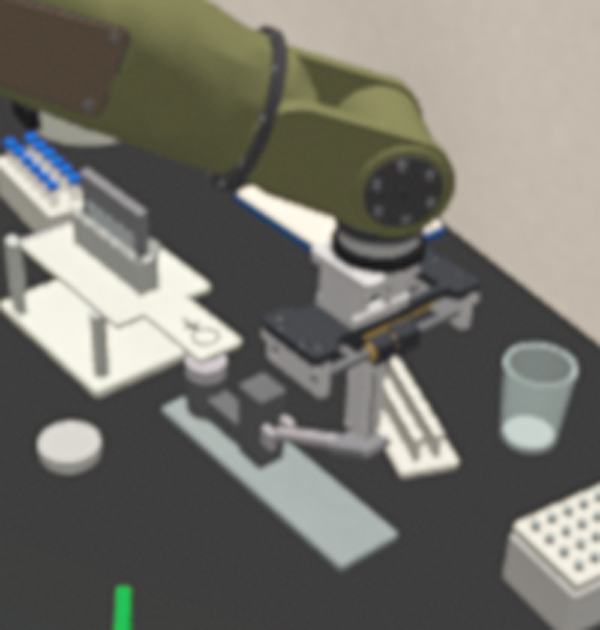

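>>> {"name": "send_rows", "arguments": {"commands": [{"delta_pos": [0, 0, 0.4], "dr": [0, 0, 0], "jaw": 0}, {"delta_pos": [-0.12, 0, 0.45], "dr": [0, 0, 0], "jaw": 0}, {"delta_pos": [-0.12, 0, 0.45], "dr": [0, 0, 0], "jaw": 0}, {"delta_pos": [-0.12, 0, 0.45], "dr": [0, 0, 0], "jaw": 0}, {"delta_pos": [-0.12, 0, 0.45], "dr": [0, 0, 0], "jaw": 0}, {"delta_pos": [-0.1, 0, 0.45], "dr": [0, 0, 0], "jaw": 0}, {"delta_pos": [-0.06, 0, 0.45], "dr": [0, 0, 0], "jaw": 0}, {"delta_pos": [-0.03, 0, 0.4], "dr": [0, 0, 0], "jaw": 0}]}}

```text
time: 23.82
eef_pos: [549.0, -185.0, 80.2]
ee_rot: [0.0, 0.654, 0.757, 0.0]
ft_force: [2.1, 0.7, 5.5]
opening: 0.7
```

>>> {"name": "send_rows", "arguments": {"commands": [{"delta_pos": [0, 0, 0.15], "dr": [0, 0, 0], "jaw": 0}, {"delta_pos": [0, 0, 0.1], "dr": [0, 0, 0], "jaw": 0}, {"delta_pos": [0, 0, 0.05], "dr": [0, 0, 0], "jaw": 0}, {"delta_pos": [0, 0, 0], "dr": [0, 0, 0], "jaw": 0}, {"delta_pos": [0, 0, 0], "dr": [0, 0, 0], "jaw": 0}, {"delta_pos": [0, 0, 0], "dr": [0, 0, 0], "jaw": 0}, {"delta_pos": [0, 0, 0], "dr": [0, 0, 0], "jaw": 0}, {"delta_pos": [0, 0, 0], "dr": [0, 0, 0], "jaw": 0}]}}

```text
time: 24.48
eef_pos: [548.8, -184.9, 75.2]
ee_rot: [0.0, 0.653, 0.757, 0.0]
ft_force: [0.7, -0.8, 5.3]
opening: 0.5
```

Run:
```python
from h import *
s=ctrl.state();print(s['opening'],s['eef_pos'],s['ft_force'],yaw(tool()))
snap('side','pics/s17.png');crop('pics/s17.png',(200,100,400,310),3,'pics/s17c.png')
```

```text
0.5160771198039694 [ 548.83 -184.88   75.15] [ 0.68 -0.76  5.25] 98.40277015564835
```

View pics/s17c.png

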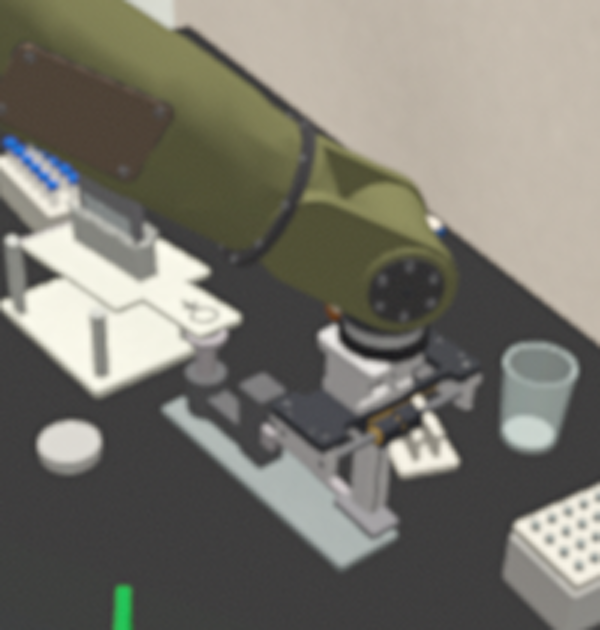

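>>> {"name": "send_rows", "arguments": {"commands": [{"delta_pos": [0, 0, 0.06], "dr": [0, 0, 0], "jaw": 0}, {"delta_pos": [0, 0, 0.06], "dr": [0, 0, 0], "jaw": 0}, {"delta_pos": [0, 0, 0.06], "dr": [0, 0, 0], "jaw": 0}, {"delta_pos": [0, 0, 0.05], "dr": [0, 0, 0], "jaw": 0}, {"delta_pos": [0, 0, 0], "dr": [0, 0, 0], "jaw": 0}, {"delta_pos": [0, 0, 0], "dr": [0, 0, 0], "jaw": 0}, {"delta_pos": [0, 0, 0], "dr": [0, 0, 0], "jaw": 0}, {"delta_pos": [0, 0, 0], "dr": [0, 0, 0], "jaw": 0}]}}

```text
time: 25.2
eef_pos: [548.9, -184.8, 70.9]
ee_rot: [0.0, 0.653, 0.757, 0.0]
ft_force: [-1.7, 0.2, 10.0]
opening: 0.5
```

>>> {"name": "send_rows", "arguments": {"commands": [{"delta_pos": [0, 0, 0.05], "dr": [0, 0, 0], "jaw": 0}, {"delta_pos": [0, 0, 0.03], "dr": [0, 0, 0], "jaw": 0}, {"delta_pos": [0, 0, 0], "dr": [0, 0, 0], "jaw": 0}, {"delta_pos": [0, 0, 0], "dr": [0, 0, 0], "jaw": 0}, {"delta_pos": [0, 0, 0], "dr": [0, 0, 0], "jaw": 0}, {"delta_pos": [0, 0, 0], "dr": [0, 0, 0], "jaw": 0}, {"delta_pos": [0, 0, 0], "dr": [0, 0, 0], "jaw": 0}, {"delta_pos": [0, 0, 0], "dr": [0, 0, 0], "jaw": 0}]}}

```text
time: 25.87
eef_pos: [549.0, -184.8, 70.2]
ee_rot: [0.0, 0.653, 0.757, 0.0]
ft_force: [-4.3, 2.4, 19.8]
opening: 0.7
```

Run:
```python
from h import *
s=ctrl.state();print(s['opening'],s['eef_pos'],s['ft_force'],yaw(tool()))
snap('side','pics/s18.png');crop('pics/s18.png',(200,100,400,310),3,'pics/s18c.png')
```

```text
0.6506883956510533 [ 548.98 -184.82   70.2 ] [-4.34  2.38 19.78] 98.40517323401237
```

View pics/s18c.png

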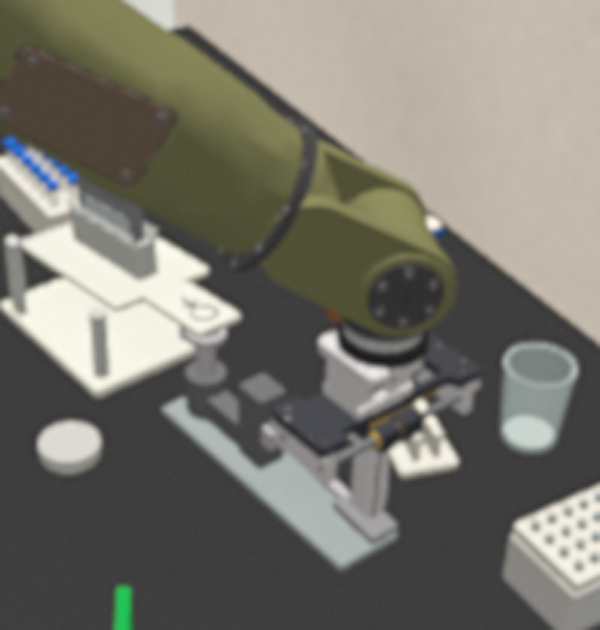

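>>> {"name": "send_rows", "arguments": {"commands": [{"delta_pos": [0, 0, -0.2], "dr": [0, 0, 0], "jaw": 0}, {"delta_pos": [0.03, 0, -0.3], "dr": [0, 0, 0], "jaw": 0}, {"delta_pos": [0.06, 0, -0.4], "dr": [0, 0, 0], "jaw": 0}, {"delta_pos": [0.1, 0, -0.45], "dr": [0, 0, 0], "jaw": 0}, {"delta_pos": [0.12, 0, -0.45], "dr": [0, 0, 0], "jaw": 0}, {"delta_pos": [0.12, 0, -0.45], "dr": [0, 0, 0], "jaw": 0}, {"delta_pos": [0.12, 0, -0.45], "dr": [0, 0, 0], "jaw": 0}, {"delta_pos": [0.12, 0, -0.45], "dr": [0, 0, 0], "jaw": 0}]}}

```text
time: 26.58
eef_pos: [546.4, -170.4, 132.6]
ee_rot: [-0.001, 0.653, 0.757, 0.0]
ft_force: [0.1, 2.0, 0.9]
opening: 0.8
```

>>> {"name": "send_rows", "arguments": {"commands": [{"delta_pos": [0, 0, -0.45], "dr": [0, 0, 0], "jaw": 0}, {"delta_pos": [0, 0, -0.45], "dr": [0, 0, 0], "jaw": 0}, {"delta_pos": [0, 0, -0.3], "dr": [0, 0, 0], "jaw": 0}, {"delta_pos": [0, 0, 0], "dr": [0, 0, 0], "jaw": 0}, {"delta_pos": [0, 0, 0], "dr": [0, 0, 0], "jaw": 0}, {"delta_pos": [0, 0, 0], "dr": [0, 0, 0], "jaw": 0}, {"delta_pos": [0, 0, 0], "dr": [0, 0, 0], "jaw": 0}, {"delta_pos": [0, 0, 0], "dr": [0, 0, 0], "jaw": 0}]}}

```text
time: 27.25
eef_pos: [546.6, -171.3, 155.5]
ee_rot: [-0.0, 0.653, 0.757, -0.0]
ft_force: [-0.0, -0.1, -0.3]
opening: 0.6
```

Run:
```python
from h import *
s=ctrl.state();print(s['opening'],s['eef_pos'],s['ft_force'],yaw(tool()))
snap('side','pics/s19.png');crop('pics/s19.png',(200,100,400,310),3,'pics/s19c.png')
snap('wrist','pics/w19.png');snap('top','pics/t19.png');crop('pics/t19.png',(165,130,365,260),4,'pics/t19c.png')
```

```text
0.5683527545296289 [ 546.58 -171.35  155.54] [-0.04 -0.05 -0.35] 98.40469017502002
```

View pics/s19c.png

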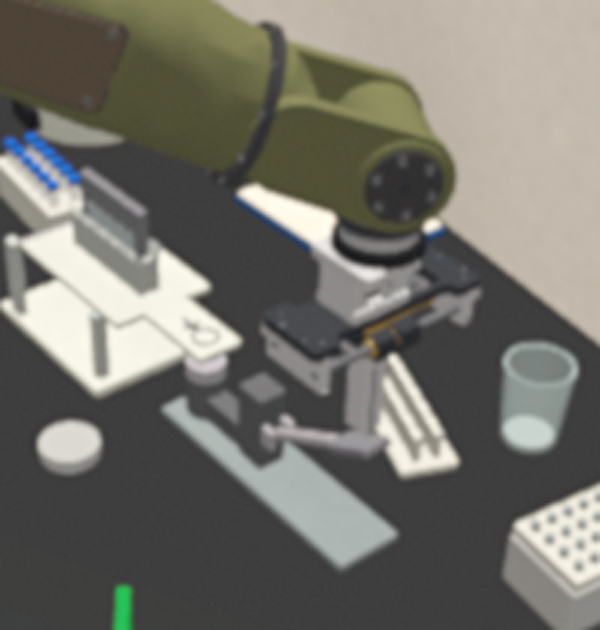

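View pics/w19.png

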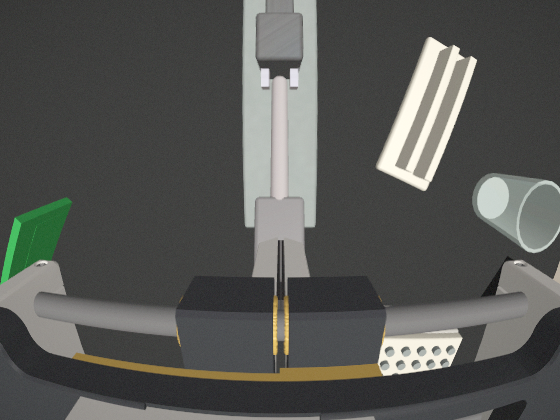

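View pics/t19c.png

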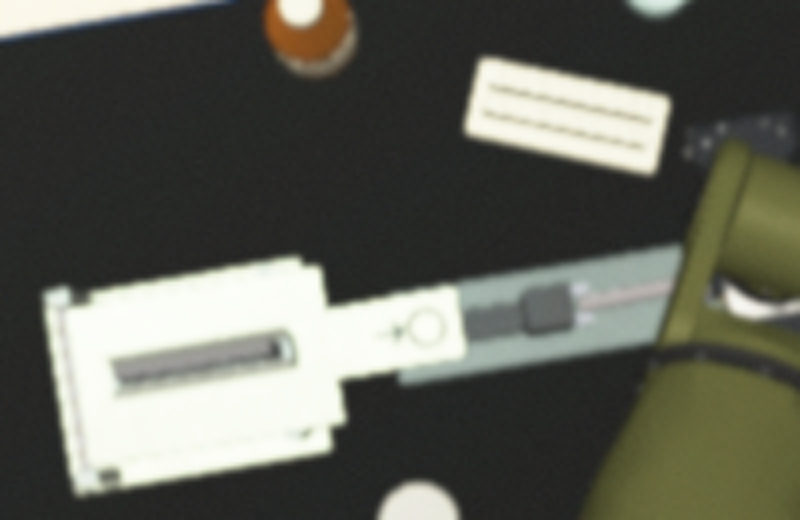

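>>> {"name": "send_rows", "arguments": {"commands": [{"delta_pos": [0, 0, 0.5], "dr": [0, 0, 0], "jaw": 0}, {"delta_pos": [-0.12, 0, 0.47], "dr": [0, 0, 0], "jaw": 0}, {"delta_pos": [-0.12, 0, 0.47], "dr": [0, 0, 0], "jaw": 0}, {"delta_pos": [-0.12, 0, 0.47], "dr": [0, 0, 0], "jaw": 0}, {"delta_pos": [-0.12, 0, 0.47], "dr": [0, 0, 0], "jaw": 0}, {"delta_pos": [-0.1, 0, 0.47], "dr": [0, 0, 0], "jaw": 0}, {"delta_pos": [-0.06, 0, 0.45], "dr": [0, 0, 0], "jaw": 0}, {"delta_pos": [-0.03, 0, 0.4], "dr": [0, 0, 0], "jaw": 0}]}}

```text
time: 28.07
eef_pos: [548.9, -185.2, 81.0]
ee_rot: [0.0, 0.653, 0.757, -0.0]
ft_force: [0.6, -0.3, 6.1]
opening: 0.1
```

>>> {"name": "send_rows", "arguments": {"commands": [{"delta_pos": [0, 0, 0.15], "dr": [0, 0, 0], "jaw": 0}, {"delta_pos": [0, 0, 0.12], "dr": [0, 0, 0], "jaw": 0}, {"delta_pos": [0, 0, 0.1], "dr": [0, 0, 0], "jaw": 0}, {"delta_pos": [0, 0, 0.08], "dr": [0, 0, 0], "jaw": 0}, {"delta_pos": [0, 0, 0.06], "dr": [0, 0, 0], "jaw": 0}, {"delta_pos": [0, 0, 0], "dr": [0, 0, 0], "jaw": 0}, {"delta_pos": [0, 0, 0], "dr": [0, 0, 0], "jaw": 0}, {"delta_pos": [0, 0, 0], "dr": [0, 0, 0], "jaw": 0}]}}

```text
time: 28.73
eef_pos: [548.7, -184.9, 71.6]
ee_rot: [0.0, 0.653, 0.757, -0.0]
ft_force: [0.9, -1.2, 5.2]
opening: 0.7
```

>>> {"name": "send_rows", "arguments": {"commands": [{"delta_pos": [0, 0, 0.05], "dr": [0, 0, 0], "jaw": 0}, {"delta_pos": [0, 0, 0.05], "dr": [0, 0, 0], "jaw": 0}, {"delta_pos": [0, 0, 0.04], "dr": [0, 0, 0], "jaw": 0}, {"delta_pos": [0, 0, 0], "dr": [0, 0, 0], "jaw": 0}, {"delta_pos": [0, 0, 0], "dr": [0, 0, 0], "jaw": 0}, {"delta_pos": [0, 0, 0], "dr": [0, 0, 0], "jaw": 0}, {"delta_pos": [0, 0, 0], "dr": [0, 0, 0], "jaw": 0}, {"delta_pos": [0, 0, 0], "dr": [0, 0, 0], "jaw": 0}]}}

```text
time: 29.4
eef_pos: [549.0, -185.0, 70.2]
ee_rot: [0.001, 0.653, 0.757, 0.0]
ft_force: [-5.3, 0.7, 20.2]
opening: 0.7
```

Run:
```python
from h import *
s=ctrl.state();print(s['time'],s['eef_pos'],s['ft_force'],s['dq'])
snap('side','pics/s20.png');crop('pics/s20.png',(200,100,400,310),3,'pics/s20c.png')
snap('wrist','pics/w20.png');snap('top','pics/t20.png');crop('pics/t20.png',(165,80,365,280),4,'pics/t20c.png')
s=ctrl.state();print(s['time'],s['eef_pos'],s['ft_force'])
```

```text
29.4 [ 548.96 -184.97   70.19] [-5.26  0.73 20.17] [-0. -0.  0. -0.  0. -0.]
29.55 [ 548.93 -184.96   70.15] [-5.39 -0.14 19.59]
```

View pics/s20c.png

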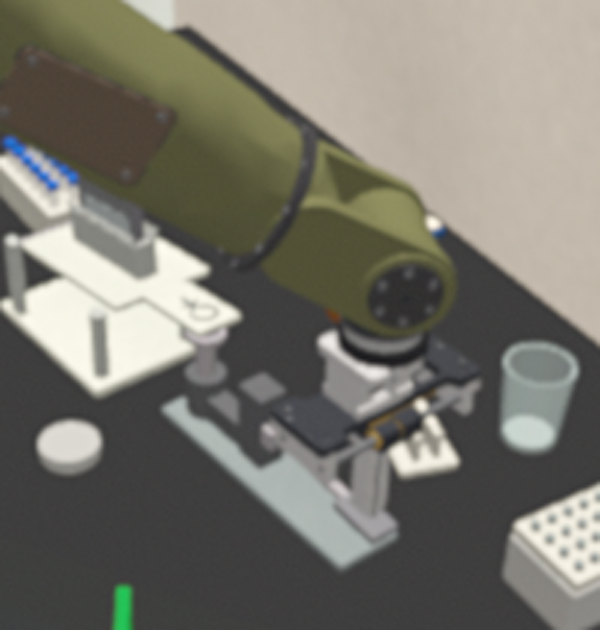

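View pics/t20c.png

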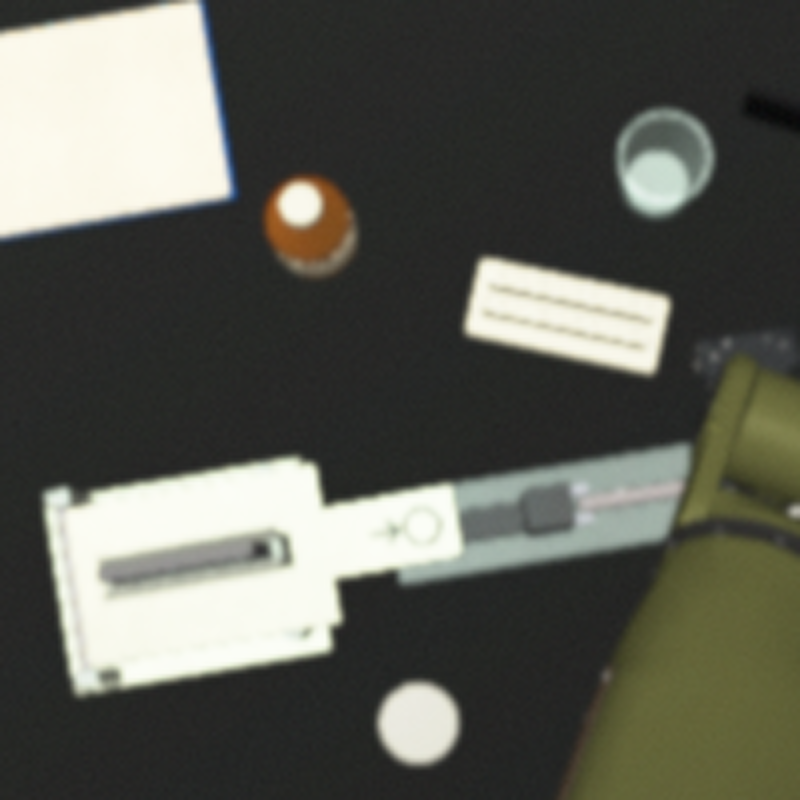

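View pics/w20.png

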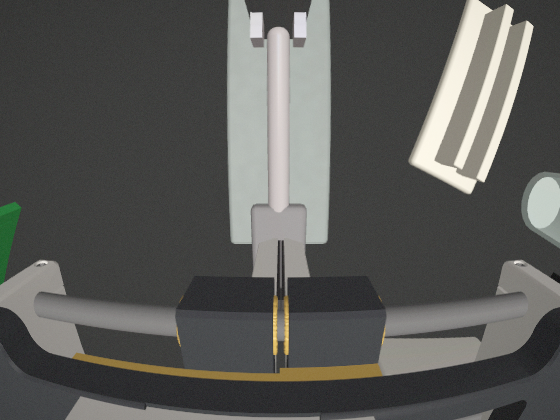

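Run:
```python
from h import *
print(ctrl.finish_job()); s=ctrl.state(); print(s['time'],s['eef_pos'],s['ft_force'])
```

```text
the job is handed in; nothing more can be done
None
the job is handed in; nothing more can be done
```

The job is handed in at about 29.6 s of the 72 s allowed, with every step carried out in the order asked. The arm is still holding the handle down.

- **Cassette:** I took the grey cassette from its holder and slid it into the slot until it stopped, at 17.6 N. The side picture then showed its top edge where a fully home cassette should be, to about a pixel.
- **Jack position:** The jack is flat on the bench, its saddle within about 0.5 mm of the ring centre by the wrist camera.
- **Trial stroke:** The handle went down until the force rose sharply to 19.8 N at a nearly fixed height. I then let it all the way up, and the pictures showed the handle up and the deck back down.
- **Final press:** The handle stopped at the same height, 20.2 N, with the stand raised. It held steady, 19.6 N just before hand-in.
- **Rest of the bench:** The bottle, beaker, dish and holder showed no movement in the top picture. I did not recheck the tube rack, the tip box or the jar one by one.

No check failed. The ring position measured from different pictures varied by up to about 5 mm, so I set the jack by wrist camera alone, measuring the ring against the saddle.

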